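Walk the heavy tile crate into its dock and bolt it in

ROBOT

A 6-joint arm with a two-finger parallel gripper is mounted at the origin on the work surface; the furniture and walls round the work are solid. World frame = base frame: x ahead of the robot, y to its left, z up, the work surface at z = 0. Lengths are in m, angles in rad, forces in N, time in s.
With the tool pointing down it reaches from about 0.325 to 0.85 m from the base axis. Payload 15.5 kg.
Tool frame: the origin (TCP) lies on the centre line of the jaws, within the pads' length; the fingertips stand 19 mm ahead of it and the grasp point (between the pads) is the TCP (r.tips_ahead is the distance from the TCP to the fingertips, in m); z points along the fingers, y is the direction in which the jaws open and shut (so a half turn about z gives the same grasp; the last joint's range is limited). The gripper opens to 91 mm and grips with 3 to 60 N. Pads are 32 mm wide; open, the fingers measure 118 mm over their backs; the gripper's body (76 mm by 178 mm) begins 60 mm behind the grasp point.
Start: joints at [1.091, 0.494, 1.345, -0, 1.302, -0.096], TCP at [0.235, 0.579, 0.233] pointing down, gripper open.
Joint ranges: [-2.91, 2.91], [-0.82, 2.16], [0.22, 2.67], [-1.22, 4.37], [0.12, 2.79], [-3.08, 3.08]. Speed limits (rad/s): [1.89, 1.89, 2.57, 3.01, 3.01, 3.01].

INTERFACE

Orientations are given as a unit quaternion [x, y, z, w].
In Python, from cell import r gives the robot as it stands.
- The arm moves only by the tool jog_arm, never from a script. Its argument "rows" is a list that holds one entry, the list of rows, each a list of 6 numbers: the shift along the tool's x, y, z in cm, then the turn, a rotation vector about the tool's x, y, z in rad. A call has 1 to 12 rows; each row is the pose to reach, as a shift and turn from the pose commanded when the call began, along the tool's axes at that moment; what a row does not reach only later rows make up. A row lasts 1/12 s, in which the tool goes at most 41.7 mm and 7.16 degrees, less where a joint would pass 70% of its speed; a pose out of reach is approached as far as the arm can. A call with a gripper value outside its range is refused whole. "claw" is the opening, from 0 (shut) to 1 (fully open), set as the call begins (left out, the last holds). The fingers move at their own pace and stop on an object; "grip_force" is the grip in N (left out, the last holds). Time passes only in rows, so rows that repeat a pose let the fingers close. It gives the time, the measured TCP pose, the force and the opening at its end, in the units of the state.
- r.state(): the state, without advancing time (a new reading comes with each control period).
- r.get_image(name): name is "scene" or "top" or "wrist"; returns a dict with "color" (420x560x3 uint8, red, green, blue), "mtx" (3x3 intrinsics, pixels), "rvec" (rotation vector, rad) and "tvec" (3), from world to camera coordinates, as OpenCV has them. Camera axes: x right, y down, z forward; pixel columns grow to the right and rows downward; lengths in m; the calibration is good to about 2 mm. A picture is of the moment at which its call begins. There is no depth.
- r.sign_off(): hands the job in, once; it reports no verdict.
The state is a dict: "time": time; "joint_pos": joint angles; "joint_vel": joint speeds; "joint_efforts": joint torques, N m; "eef_pos": TCP position; "orientation": TCP orientation; "wrist_force": force on the tool from outside, world axes, zero at the start; "ft_torque": the same for the moment, N m; "gripper_width": opening from 0.0 (shut) to 1.0 (fully open).
Only numpy, scipy, OpenCV 4.12 (cv2) and the standard library are available. Lean on these libraries where they do the work, as an engineer would, in place of code of your own. Each camera call takes 0.05 s, during which the arm holds its last target.

TASK

The crate of plaster tiles is too heavy to lift: creep it forward into the aluminium dock by pushing its two near corner posts in turn, a little each time, until its far side sits squarely against both rubber stops. Then slide the red-knobbed locking bolt fully across behind the crate. Ease the crate onto the stops without ramming them, keep off the tiles themselves because their edges chip, and leave the other things on the table standing where they are.

Things in the scene. Friction and masses are not known exactly. Their poses are not given: they have to be found in the camera images.
- crate: Plywood crate loaded with tiles, about 3 kg, 230 (x) x 222 (y) x 50 mm high; slides on the table (friction about 0.6). Origin: centre of its underside; x to its far side (into the dock), y left. The far side is a wall at x = 115 mm. The near side, open in the middle, has two corner posts to push on: near faces at x = -115 mm, 40 mm wide (|y| = 71 to 111), 16 thick in x, z = 0 to 50 mm.
- post_left (a point): Middle of the near face of the crate's left corner post: crate frame (-115, 91, 30) mm. Pushing one post takes 15 to 25 N and mainly turns the crate, about 0.1 rad for 18 mm, the other post staying nearly in place; a fingertip grips the steel by friction, so a slanted push also carries the corner sideways.
- post_right (a point): Middle of the near face of the crate's right corner post: crate frame (-115, -91, 30) mm. Behaves like the left one.
- crate_far_left (a point): Point on the far side of the crate, 90 mm left of its middle: crate frame (115, 90, 20) mm. It reads x = 115 mm in the dock's frame when this corner is home.
- crate_far_right (a point): Point on the far side of the crate, 90 mm right of its middle: crate frame (115, -90, 20) mm. It reads x = 115 mm in the dock's frame when this corner is home.
- tiles: Stack of three plaster tiles, 200 x 200 mm, fixed in the crate and filling it to 46 mm above the table; their near edges show between the posts, 18 mm behind the posts' near faces. Frame: that of the crate. Not to be touched.
- dock: Aluminium U-frame fixed to the table, 30 mm high, open towards the robot. Origin and axes: where the docked crate's must come. Rubber stops: faces at x = 115, y = +-75, z = 18 mm. Green cheeks, 28 mm high: slippery faces at y = +-119 mm (8 mm play a side) from x = 90 on, flared to +-147 at x = 0. Bolt plate at x = -156 to -96, y = 150 to 310 mm, with two guide blocks 42 mm high.
- bolt (a joint): Locking bolt, 14 mm round bar along the dock's y at dock x = -127, z = 22 mm, tip tapered. In m: 0 = drawn back (tip at dock y = 147 mm, clear of the crate), 0.065 = fully shot (tip at y = 82 mm, 5 mm behind the left near post of a docked crate). Slides with about 3 N, stays where left; it runs into the crate if that is not home.
- bolt_knob (a point): Middle of the bolt's red upright knob, 18 mm in diameter, standing from 31 to 59 mm above the table; at dock frame (-127, 250 minus the bolt's value, 50) mm. Push or pull it towards the dock's -y. The grey guide blocks beside its path end at y = 173 and begin at y = 281 mm.
- jar: Glass jar of rinse water, 66 mm in diameter, 112 high, standing to the right. Origin: centre of its underside. Leave alone.
- pot_4: Teal paint pot, 56 mm in diameter, 61 high, to the right. Origin near its underside. Leave alone.
- pot_5: Yellow paint pot with black lid, 52 mm in diameter, 55 high, to the right. Leave alone.
- sander: Brown sanding block 44 x 70 x 26 mm, to the left. Leave alone.

How it is judged:
By the outcome, as a careful person would: the job done as asked, in the order asked, and still so for the second after the job is handed in, with the robot touching nothing.
It also fails if it takes over 67 s, if anything falls off the work surface, if the arm or the gripper's body presses on something with over 40 N, if the wrist force passes 120 N, or if a joint passes its speed limit or range.

## Working session

There is one attempt and no reset: what is moved stays moved. The work goes in short steps, Python scripts to look and compute and a tool call to move; the robot and the scene stay as the last step left them, time stands still between calls to the robot, and variables do not carry over. Pictures are saved under pics/ and viewed, and the job is handed in when it is done.

Besides the shell and the picture viewer there is one more tool, called after "Request:" in YAML: its name, and indented under it one key for each argument. jog_arm: Moves the arm, as the interface text tells. Its arguments: {"type":"object","properties":{"rows":{"type":"array","items":{"type":"array","items":{"type":"array","items":{"type":"number"}}}},"claw":{"type":"number"},"grip_force":{"type":"number"}},"required":["rows"]}

```bash
ls; mkdir -p pics; cat > h.py <<'E'
from cell import r
import cv2, numpy as np
def shot(n,f):
    d=r.get_image(n); cv2.imwrite(f'pics/{f}.png',d['color'][:,:,::-1]); np.savez(f'pics/{f}.npz',**{k:np.array(d[k]) for k in('mtx','rvec','tvec')},color=d['color']); return d
def cam(f):
    d=np.load(f'pics/{f}.npz'); R=cv2.Rodrigues(d['rvec'])[0]; return d['mtx'],R,d['tvec'].ravel()
def onz(f,px,z):
    K,R,t=cam(f); c=-R.T@t; v=R.T@np.linalg.inv(K)@np.array([px[0],px[1],1.]); return c+v*(z-c[2])/v[2]
def tri(*obs):
    A=[];b=[]
    for f,px in obs:
        K,R,t=cam(f); c=-R.T@t; v=R.T@np.linalg.inv(K)@np.array([px[0],px[1],1.]); v/=np.linalg.norm(v)
        P=np.eye(3)-np.outer(v,v); A.append(P); b.append(P@c)
    return np.linalg.solve(sum(A),sum(b))
def proj(f,p):
    K,R,t=cam(f); q=K@(R@np.asarray(p,float).T+t[:,None]) ; return (q[:2]/q[2]).T
def crop(f,x0,y0,x1,y1,s,o):
    im=cv2.imread(f'pics/{f}.png')[y0:y1,x0:x1]; cv2.imwrite(f'pics/{o}.png',cv2.resize(im,None,fx=s,fy=s,interpolation=cv2.INTER_CUBIC))
E
python3 - <<'E'
from h import *
for n in('scene','top','wrist'): 
    shot(n,n+'0'); K,R,t=cam(n+'0'); print(n,-R.T@t,R[2],K[0,0])
print(r.state(),r.tips_ahead)
E
```

```text
pics
scene [-0.11811929 -0.79479694  0.89879795] [ 0.5046322   0.57496996 -0.64401544] 487.6358835437816
top [ 0.48151045 -0.02456811  1.31766   ] [ 0.05802347 -0.00488256 -0.99830328] 412.5513474254706
wrist [0.15760274 0.60999985 0.38365111] [ 0.27280585 -0.1116766  -0.95556544] 326.79008812281296
{'time': 0.15, 'joint_pos': array([ 1.09051274e+00,  4.94078920e-01,  1.34591585e+00,  1.24304845e-05,
        1.30249401e+00, -9.54962992e-02]), 'joint_vel': array([ 0.00065989, -0.00133061, -0.00165403, -0.00067366,  0.00066128,
        0.0009715 ]), 'joint_efforts': array([ 2.64560935e-03, -8.79202509e+01, -3.82051313e+01,  7.09374854e-02,
        5.02452033e-02, -4.52933205e-05]), 'eef_pos': array([0.23448323, 0.57909295, 0.23247603]), 'orientation': array([ 1.91210518e-01,  9.81548948e-01, -4.27921381e-04, -1.32963810e-04]), 'wrist_force': array([ 0.5878615 ,  0.1150862 , -0.83708325]), 'ft_torque': array([ 0.04225628,  0.00384222, -0.06447991]), 'gripper_width': 0.9984037770973836} 0.019
```

View pics/scene0.png

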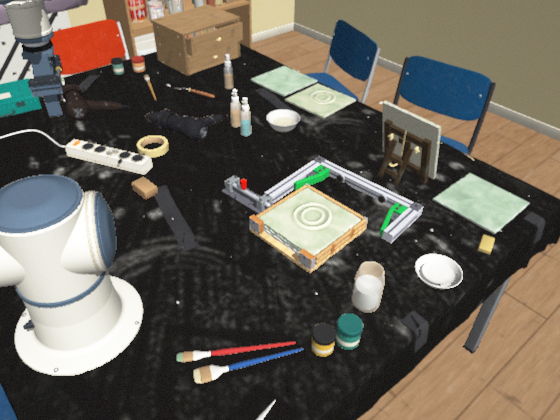

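View pics/top0.png

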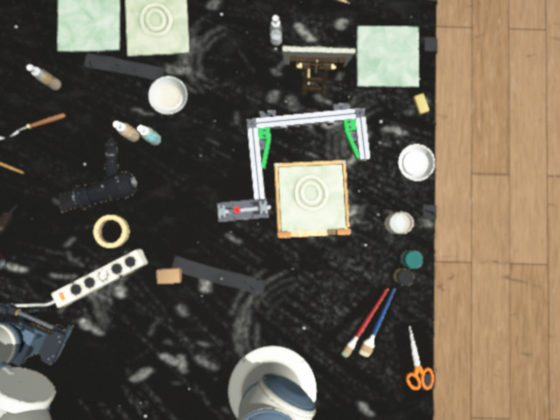

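View pics/wrist0.png

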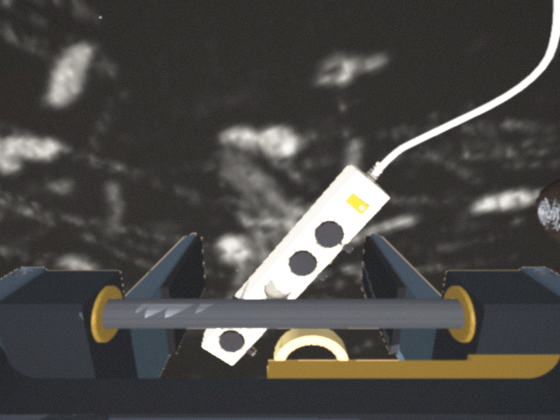

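The scene shows the crate in front of the dock (top picture: crate about (276–350, 162–236), red knob at (237,210), far stops along row ~122). I'll enlarge it next.

```bash
python3 - <<'E'
from h import *
crop('top0',205,95,385,250,4.4,'topc')
crop('scene0',215,145,430,275,3.7,'scenec')
E
```

```text
(no output)
```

View pics/topc.png

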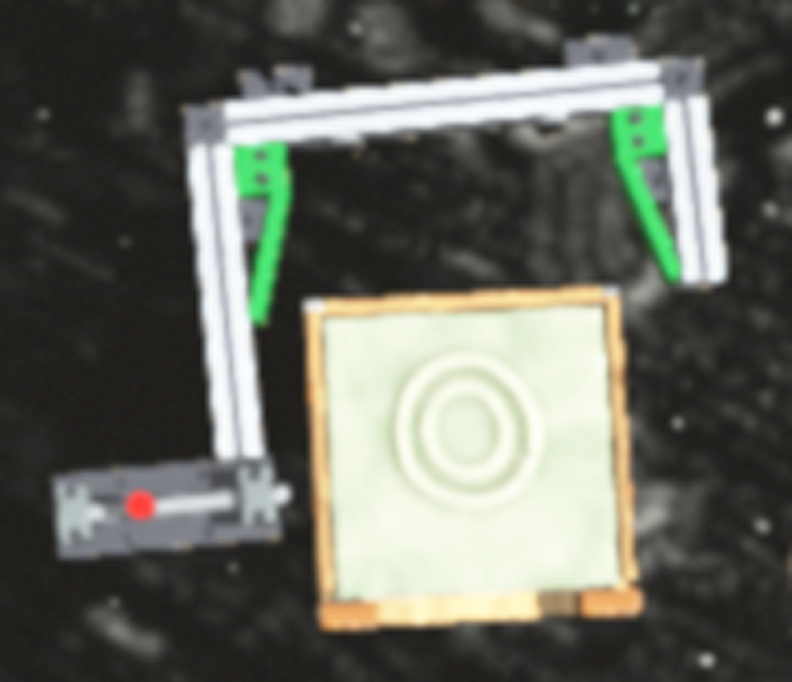

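View pics/scenec.png

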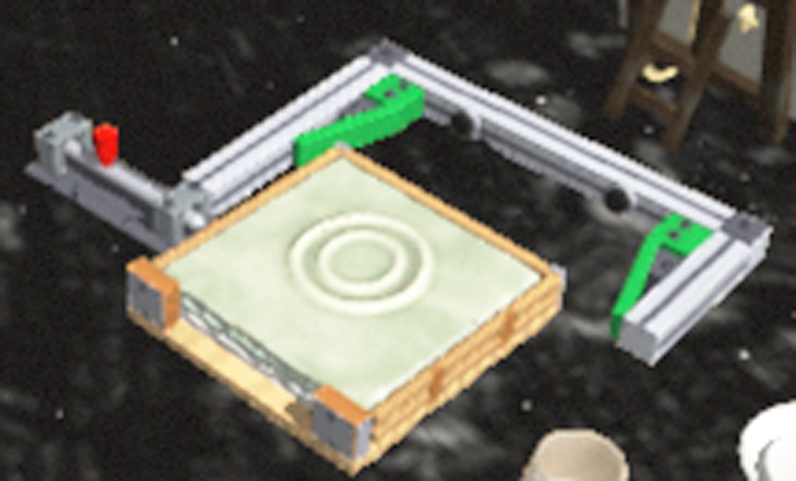

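```bash
cat > fit.py <<'E'
from h import *
from scipy.optimize import least_squares
def fit(pts,g,v=True):
    P=np.array([p[2] for p in pts],float)/1000; U=np.array([p[1] for p in pts],float)
    def W(s): 
        c,n=np.cos(s[2]),np.sin(s[2]); return np.c_[s[0]+c*P[:,0]-n*P[:,1], s[1]+n*P[:,0]+c*P[:,1], P[:,2]]
    def f(s):
        w=W(s); return np.concatenate([proj(p[0],w[i:i+1])[0]-U[i] for i,p in enumerate(pts)])
    o=least_squares(f,g,loss='soft_l1',f_scale=1.)
    if v:
        for p,e in zip(pts,f(o.x).reshape(-1,2)): print(p[0],p[2],e.round(2))
    return o.x
def up(u,v,s,x0,y0): return ((u+.5)/s-.5+x0,(v+.5)/s-.5+y0)
def rel(c,d):
    k,n=np.cos(d[2]),np.sin(d[2]); v=c[:2]-d[:2]; return np.array([(k*v[0]+n*v[1])*1000,(-n*v[0]+k*v[1])*1000,c[2]-d[2]])
E
python3 - <<'E'
from fit import *
T=lambda u,v:up(u,v,4.4,205,95); S=lambda u,v:up(u,v,3.7,215,145)
t,s='top0','scene0'
dock=[(t,T(141,505),(-127,250,59)),(t,T(268,320),(0,147,28)),(t,T(290,188),(90,119,28)),(t,T(618,160),(90,-119,28)),(t,T(290,493),(-127,147,22)),
(s,S(106,128),(-127,250,59)),(s,S(462,124),(115,75,18)),(s,S(614,201),(115,-75,18)),(s,S(210,220),(-127,147,22)),(t,T(672,282),(0,-147,28))]
d=fit(dock,[.5,0,0]); print('dock',d)
cr=[(t,T(305,300),(115,111,50)),(t,T(620,289),(115,-111,50)),(t,T(641,612),(-115,-111,50)),(t,T(321,627),(-115,111,50)),
(s,S(342,148),(115,111,50)),(s,S(563,270),(115,-111,50)),(s,S(372,428),(-115,-111,50)),(s,S(130,262),(-115,111,50))]
c=fit(cr,[.5,0,0]); print('crate',c); print('rel mm',rel(c,d))
c2=fit(cr[:4],[.5,0,0],0); print(rel(c2,d), rel(fit(cr[4:],[.5,0,0],0),d)); print(fit(dock[:5],[.5,0,0],0),fit(dock[5:9],[.5,0,0],0))
print(tri((t,T(141,505)),(s,S(106,128))),tri((t,T(305,300)),(s,S(342,148))),tri((t,T(321,627)),(s,S(130,262))))
np.savez('p0.npz',d=d,c=c)
E
```

```text
top0 (-127, 250, 59) [-0.91  0.18]
top0 (0, 147, 28) [-0.12 -0.65]
top0 (90, 119, 28) [0.7  0.36]
top0 (90, -119, 28) [ 0.81 -1.16]
top0 (-127, 147, 22) [-0.8   0.15]
scene0 (-127, 250, 59) [-0.98  0.07]
scene0 (115, 75, 18) [-0.16  0.33]
scene0 (115, -75, 18) [0.8  0.26]
scene0 (-127, 147, 22) [-2.78  0.32]
top0 (0, -147, 28) [ 0.63 -1.86]
dock [ 0.7172895  -0.10461837  0.13464859]
top0 (115, 111, 50) [0.95 0.14]
top0 (115, -111, 50) [ 0.82 -0.6 ]
top0 (-115, -111, 50) [0.18 0.12]
top0 (-115, 111, 50) [0.7 0.1]
scene0 (115, 111, 50) [-0.27 -4.15]
scene0 (115, -111, 50) [ 1.25 -1.57]
scene0 (-115, -111, 50) [-4.62 -1.22]
scene0 (-115, 111, 50) [-1.11  0.71]
crate [ 0.59988919 -0.10821342  0.07350414]
rel mm [-1.16820272e+02  1.21975563e+01 -6.11444511e-02]
[-1.16730578e+02  1.42673700e+01 -6.02715712e-02] [-1.18498266e+02  6.10804178e+00 -4.21166116e-02]
[ 0.71763252 -0.10468537  0.14085221] [ 0.72089649 -0.10470115  0.14286382]
[0.55866878 0.12292254 0.06065579] [0.71075224 0.01396927 0.03091283] [ 0.47891538 -0.00508137  0.05086535]
```

```bash
cat > mv.py <<'E'
from h import *
from scipy.spatial.transform import Rotation as Ro
def plan(p,yaw,start=None):
    """target TCP p, tool y along world dir yaw, tool z down"""
    s=r.state(); R0=Ro.from_quat(s['orientation']); c,n=np.cos(yaw),np.sin(yaw)
    Rt=Ro.from_matrix(np.array([[-n,c,0],[c,n,0],[0,0,-1.]]))   # cols: tool x=(-n,c), y=(c,n), z down
    p0=s['eef_pos'] if start is None else np.array(start)
    print('t',s['time'],'shift cm',(R0.inv().apply(np.array(p)-p0)*100).round(2),'rotvec',(R0.inv()*Rt).as_rotvec().round(4),'n>=',np.linalg.norm(np.array(p)-p0)/.0417,(R0.inv()*Rt).magnitude()/np.radians(7.16))
def info():
    s=r.state(); print(round(s['time'],2),s['eef_pos'].round(4),s['wrist_force'].round(1),s['gripper_width'].round(3),Ro.from_quat(s['orientation']).as_matrix()[:,:2].round(3).tolist())
E
python3 - <<'E'
from mv import *
p=np.load('p0.npz');d=p['d'];print(d)
plan([.60,-.02,.36],.139)
print('jar',onz('top0',(400,222),.1),'pot4',onz('top0',(413,259),.06))
E
```

```text
[ 0.7172895  -0.10461837  0.13464859]
t 0.15 shift cm [-56.37 -41.82 -12.72] rotvec [-9.000e-04  4.000e-04  1.047e+00] n>= 17.105185212704246 8.378356165697797
jar [ 0.53170272 -0.36531613  0.1       ] pot4 [ 0.42191114 -0.41729221  0.06      ]
```

Request:
jog_arm:
  rows:
    - [[-56.4,-41.8,-12.7,0,0,1.047],[-56.4,-41.8,-12.7,0,0,1.047],[-56.4,-41.8,-12.7,0,0,1.047],[-56.4,-41.8,-12.7,0,0,1.047],[-56.4,-41.8,-12.7,0,0,1.047],[-56.4,-41.8,-12.7,0,0,1.047],[-56.4,-41.8,-12.7,0,0,1.047],[-56.4,-41.8,-12.7,0,0,1.047],[-56.4,-41.8,-12.7,0,0,1.047],[-56.4,-41.8,-12.7,0,0,1.047],[-56.4,-41.8,-12.7,0,0,1.047],[-56.4,-41.8,-12.7,0,0,1.047]]
  claw: 0

```text
time: 1.15
eef_pos: [0.4915, 0.1574, 0.3223]
orientation: [0.656, 0.754, -0.0, -0.0]
wrist_force: [1.1, 0.6, -0.1]
gripper_width: 0.156
```

```bash
python3 - <<'E'
from mv import *
info(); plan([.60,-.02,.36],.139)
E
```

```text
Traceback (most recent call last):
  File "mv.py", line 10, in info
    s=r.state(); print(round(s['time'],2),s['eef_pos'].round(4),s['wrist_force'].round(1),s['gripper_width'].round(3),Ro.from_quat(s['orientation']).as_matrix()[:,:2].round(3).tolist())
                                                                                          ^^^^^^^^^^^^^^^^^^^^^^^^
AttributeError: 'float' object has no attribute 'round'
```

```bash
sed -i "s/s\['gripper_width'\].round(3)/round(s['gripper_width'],3)/" mv.py; python3 - <<'E'
from mv import *
info(); plan([.60,-.02,.36],.139)
E
```

```text
1.15 [0.4915 0.1574 0.3223] [ 1.1  0.6 -0.1] 0.156 [[-0.138, 0.99], [0.99, 0.138], [0.0, -0.0]]
t 1.15 shift cm [-19.07   8.29  -3.77] rotvec [-0.0001 -0.     -0.0001] n>= 5.06758920819162 0.0011779289888043166
```

Request:
jog_arm:
  rows:
    - [[-19.0,8.3,-3.8,0,0,0],[-19.0,8.3,-3.8,0,0,0],[-19.0,8.3,-3.8,0,0,0],[-19.0,8.3,-3.8,0,0,0],[-19.0,8.3,-3.8,0,0,0],[-19.0,8.3,-3.8,0,0,0],[-19.0,8.3,-3.8,0,0,0],[-19.0,8.3,-3.8,0,0,0],[-19.0,8.3,-3.8,0,0,0]]

```text
time: 1.9
eef_pos: [0.5988, -0.0162, 0.3597]
orientation: [0.656, 0.755, -0.0, -0.0]
wrist_force: [0.5, 0.1, 0.0]
gripper_width: 0.003
```

```bash
python3 - <<'E'
from mv import *
info(); shot('wrist','w1'); K,R,t=cam('w1'); print(-R.T@t)
im=cv2.imread('pics/w1.png'); cv2.imwrite('pics/w1b.png',cv2.resize(im,(800,600),interpolation=cv2.INTER_CUBIC))
E
```

```text
1.9 [ 0.5988 -0.0162  0.3597] [0.5 0.1 0. ] 0.003 [[-0.139, 0.99], [0.99, 0.139], [0.0, -0.001]]
[0.58811311 0.06611852 0.51091167]
```

View pics/w1b.png

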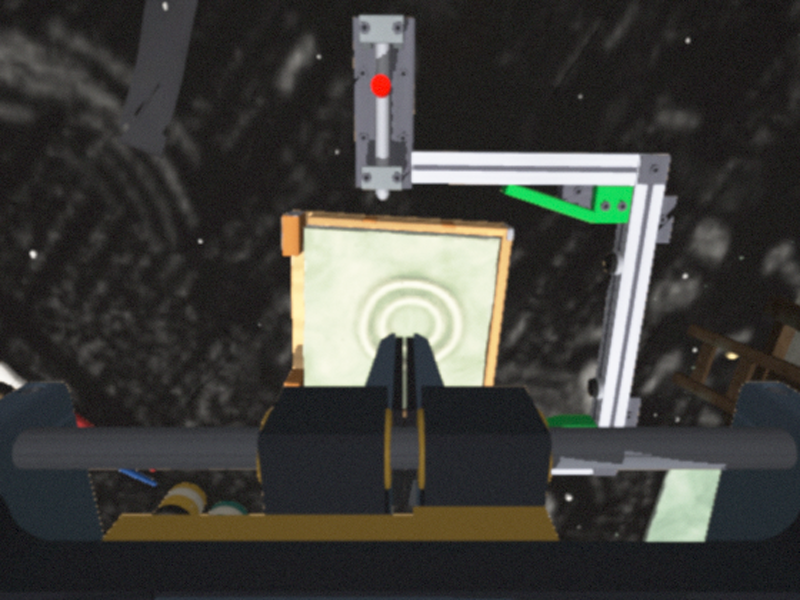

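Wrist view: bolt knob at (381,86), plate top-left, left post orange at (290,233), both stops visible at (610,263) and (594,387) (scale 1.43). Enlarging for exact readings.

```bash
python3 - <<'E'
from h import *
crop('w1',190,100,480,300,2.75,'w1c')
crop('w1',235,0,305,145,4,'w1d')
E
```

```text
(no output)
```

View pics/w1c.png

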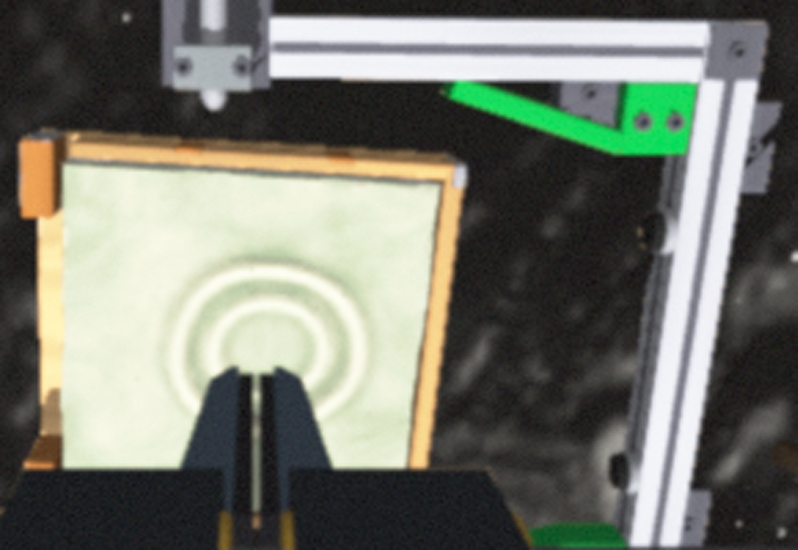

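View pics/w1d.png

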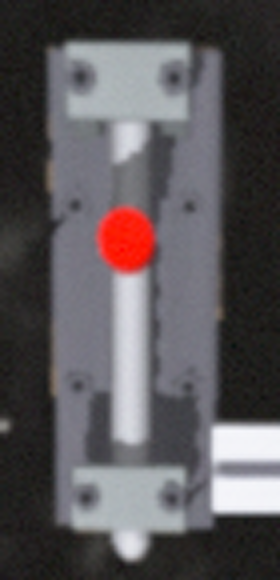

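```bash
python3 - <<'E'
from fit import *
T=lambda u,v:up(u,v,4.4,205,95); S=lambda u,v:up(u,v,3.7,215,145)
C=lambda u,v:up(u,v,2.75,190,100); D=lambda u,v:up(u,v,4,235,0)
t,s,w='top0','scene0','w1'
dw=[(w,D(127,239),(-127,250,59)),(w,D(130,561),(-127,147,22)),(w,C(640,233),(115,75,18)),(w,C(610,471),(115,-75,18)),(w,C(617,153),(90,119,28)),(w,C(449,96),(0,147,28)),(w,D(131,466),(-127,173,42)),(w,D(128,121),(-127,281,42))]
d=fit(dw,[.7,-.1,.14]); print('dock w',d)
dt=[(t,T(141,505),(-127,250,59)),(t,T(290,188),(90,119,28)),(t,T(618,160),(90,-119,28)),(t,T(290,493),(-127,147,22)),(t,T(268,320),(0,147,28)),
(s,S(106,128),(-127,250,59)),(s,S(462,124),(115,75,18)),(s,S(614,201),(115,-75,18))]
d2=fit(dt+dw,[.7,-.1,.14],0); print('all',d2)
cw=[(w,C(20,140),(-115,111,50)),(w,C(20,217),(-115,71,50)),(w,C(466,164),(115,111,50))]
ct=[(t,T(305,300),(115,111,50)),(t,T(620,289),(115,-111,50)),(t,T(641,612),(-115,-111,50)),(t,T(321,627),(-115,111,50))]
c=fit(cw,[.6,-.1,.07]); print('crate w',c,rel(c,d))
c2=fit(cw+ct,[.6,-.1,.07]); print('crate all',c2,rel(c2,d),rel(c2,d2))
np.savez('p1.npz',d=d,c=c2)
print('knob',tri((w,D(127,239)),(t,T(141,505)),(s,S(106,128))))
print('post',tri((w,C(20,140)),(t,T(321,627)),(s,S(130,262))))
E
```

```text
w1 (-127, 250, 59) [-1.   -5.45]
w1 (-127, 147, 22) [-0.09 -4.77]
w1 (115, 75, 18) [ 1.92 -0.04]
w1 (115, -75, 18) [0.47 0.93]
w1 (90, 119, 28) [0.26 1.15]
w1 (0, 147, 28) [1.69 1.79]
w1 (-127, 173, 42) [-1.08  0.85]
w1 (-127, 281, 42) [-0.69 -0.28]
dock w [ 0.71500147 -0.1031421   0.12910645]
all [ 0.71559943 -0.10343507  0.13077993]
w1 (-115, 111, 50) [-0.7  -0.03]
w1 (-115, 71, 50) [-0.02  0.05]
w1 (115, 111, 50) [0.75 0.07]
crate w [ 0.59989645 -0.10689474  0.08611997] [-1.14630187e+02  1.10981507e+01 -4.29864839e-02]
w1 (-115, 111, 50) [-0.6  -0.36]
w1 (-115, 71, 50) [-0.03 -0.26]
w1 (115, 111, 50) [0.82 0.33]
top0 (115, 111, 50) [0.19 0.54]
top0 (115, -111, 50) [ 0.04 -0.84]
top0 (-115, -111, 50) [ 0.06 -0.16]
top0 (-115, 111, 50) [0.61 0.48]
crate all [ 0.59964583 -0.10686591  0.08254974] [-1.14875012e+02  1.11590079e+01 -4.65567183e-02] [-1.15410822e+02  1.17196730e+01 -4.82301953e-02]
knob [0.55874751 0.12261154 0.06073433]
post [ 0.47815944 -0.00559561  0.0520231 ]
```

```bash
cat > dockfit.py <<'E'
from fit import *
T=lambda u,v:up(u,v,4.4,205,95); S=lambda u,v:up(u,v,3.7,215,145)
C=lambda u,v:up(u,v,2.75,190,100); D=lambda u,v:up(u,v,4,235,0)
t,s,w='top0','scene0','w1'
def pts(q):
    return [(w,D(127,239),(-127,250-q,59)),(w,D(130,561),(-127,147-q,22)),(w,C(640,233),(115,75,18)),(w,C(610,471),(115,-75,18)),(w,C(617,153),(90,119,28)),(w,C(449,96),(0,147,28)),(w,D(131,466),(-127,173,42)),(w,D(128,121),(-127,281,42)),
(t,T(141,505),(-127,250-q,59)),(t,T(290,188),(90,119,28)),(t,T(618,160),(90,-119,28)),(t,T(290,493),(-127,147-q,22)),(t,T(268,320),(0,147,28)),(s,S(106,128),(-127,250-q,59)),(s,S(462,124),(115,75,18)),(s,S(614,201),(115,-75,18))]
E
python3 - <<'E'
from dockfit import *
for q in (0,3,6,9):
    P=pts(q)
    o=fit(P,[.7,-.1,.14],q==6); print(q,o, fit(P[:8],[.7,-.1,.14],0))
print(np.degrees(0))
E
```

```text
0 [ 0.71559943 -0.10343507  0.13077993] [ 0.71500147 -0.1031421   0.12910645]
3 [ 0.71543941 -0.10326126  0.12994842] [ 0.7149754  -0.10310589  0.12900333]
w1 (-127, 244, 59) [-0.68 -0.68]
w1 (-127, 141, 22) [ 0.1  -0.93]
w1 (115, 75, 18) [ 2.05 -0.16]
w1 (115, -75, 18) [0.48 0.82]
w1 (90, 119, 28) [0.43 1.  ]
w1 (0, 147, 28) [1.89 1.56]
w1 (-127, 173, 42) [-0.87  0.49]
w1 (-127, 281, 42) [-0.36 -0.7 ]
top0 (-127, 244, 59) [0.09 0.18]
top0 (90, 119, 28) [0.27 0.77]
top0 (90, -119, 28) [ 0.44 -0.24]
top0 (-127, 141, 22) [0.19 0.37]
top0 (0, 147, 28) [-0.75 -0.27]
scene0 (-127, 244, 59) [-0.31  0.54]
scene0 (115, 75, 18) [-0.79  0.37]
scene0 (115, -75, 18) [-0.06  0.47]
6 [ 0.71504147 -0.10280065  0.12788634] [ 0.71475993 -0.10283419  0.12785639]
9 [ 0.71429075 -0.10187089  0.12395376] [ 0.71404291 -0.10193804  0.12404095]
0.0
```

```bash
cat >> mv.py <<'E'
def dw(x,y,z,d=(0.715,-0.103,0.128)):
    c,n=np.cos(d[2]),np.sin(d[2]); return [d[0]+(c*x-n*y)/1000,d[1]+(n*x+c*y)/1000,z/1000]
def tcp_dock(d=(0.715,-0.103,0.128)):
    from math import cos,sin
    p=r.state()['eef_pos']; v=p[:2]-d[:2]; c,n=cos(d[2]),sin(d[2]); return ((c*v[0]+n*v[1])*1000,(-n*v[0]+c*v[1])*1000,p[2]*1000)
E
python3 - <<'E'
from mv import *
print(dw(-260,-75,150)); plan(dw(-260,-75,150),.128); plan(dw(-260,-75,36),.128); print(tcp_dock())
E
```

```text
[np.float64(0.4667008206034067), np.float64(-0.21057563623320286), 0.15]
t 1.95 shift cm [-17.42 -15.79  20.98] rotvec [-0.0006 -0.0004  0.0123] n>= 7.556538482015394 0.09893488987987546
t 1.95 shift cm [-17.42 -15.78  32.38] rotvec [-0.0006 -0.0004  0.0123] n>= 9.595764674801703 0.09893488987987546
(np.float64(-104.11490370955669), np.float64(101.04624291987788), np.float64(359.76270202034345))
```

Request:
jog_arm:
  rows:
    - [[-17.4,-15.8,21.0,0,0,0.012],[-17.4,-15.8,21.0,0,0,0.012],[-17.4,-15.8,21.0,0,0,0.012],[-17.4,-15.8,21.0,0,0,0.012],[-17.4,-15.8,21.0,0,0,0.012],[-17.4,-15.8,21.0,0,0,0.012],[-17.4,-15.8,21.0,0,0,0.012],[-17.4,-15.8,21.0,0,0,0.012],[-17.4,-15.8,21.0,0,0,0.012],[-17.4,-15.8,21.0,0,0,0.012],[-17.4,-15.8,21.0,0,0,0.012]]

```text
time: 2.87
eef_pos: [0.4677, -0.2107, 0.1506]
orientation: [0.661, 0.751, 0.0, 0.0]
wrist_force: [0.9, 0.7, 1.1]
gripper_width: 0.004
```

```bash
python3 - <<'E'
from mv import *
info(); print(tcp_dock()); plan(dw(-260,-75,36),.128)
shot('wrist','w2')
E
```

```text
2.87 [ 0.4677 -0.2107  0.1506] [0.9 0.7 1.1] 0.004 [[-0.127, 0.992], [0.992, 0.127], [-0.0, 0.001]]
(np.float64(-258.98107091413925), np.float64(-75.27623980821573), np.float64(150.55134547723688))
t 2.8667 shift cm [ 0.03 -0.11 11.46] rotvec [ 0.0007  0.0003 -0.0002] n>= 2.7471513216656804 0.0067268374871011045
```

View pics/w2.png

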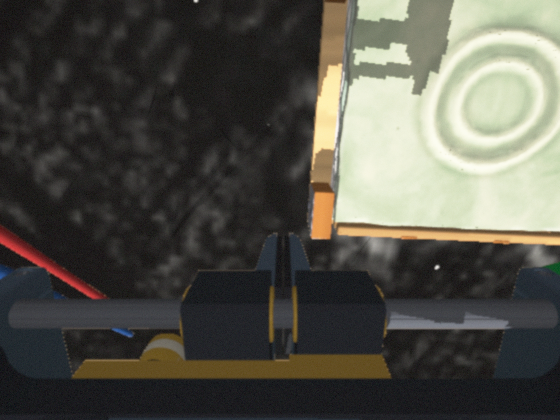

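Request:
jog_arm:
  rows:
    - [[0,-0.1,4.0,0,0,0],[0,-0.1,8.0,0,0,0],[0,-0.1,11.4,0,0,0],[0,-0.1,11.4,0,0,0],[0,0.4,11.4,0,0,0],[0,0.9,11.4,0,0,0],[0,1.3,11.4,0,0,0],[0,1.7,11.4,0,0,0],[-0.1,2.1,11.4,0,0,0],[-0.1,2.5,11.4,0,0,0],[-0.2,2.9,11.4,0,0,0],[-0.2,3.2,11.4,0,0,0]]

```text
time: 3.92
eef_pos: [0.498, -0.2101, 0.0381]
orientation: [0.66, 0.751, -0.001, -0.0]
wrist_force: [-23.6, -14.8, 8.2]
gripper_width: 0.003
```

```bash
python3 - <<'E'
from mv import *
info(); print(tcp_dock())
shot('wrist','w3');shot('top','t3')
crop('t3',205,95,385,250,4.4,'t3c')
E
```

```text
3.92 [ 0.498  -0.2101  0.0381] [-23.6 -14.8   8.2] 0.003 [[-0.128, 0.992], [0.992, 0.128], [-0.001, -0.002]]
(np.float64(-228.89365479970374), np.float64(-78.4796021326192), np.float64(38.079537171018536))
```

View pics/t3c.png

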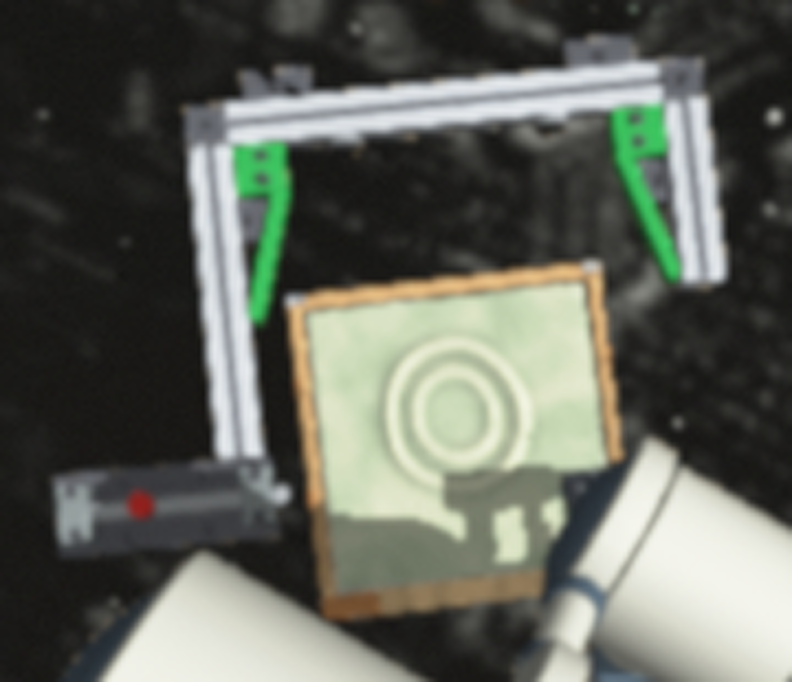

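View pics/w3.png

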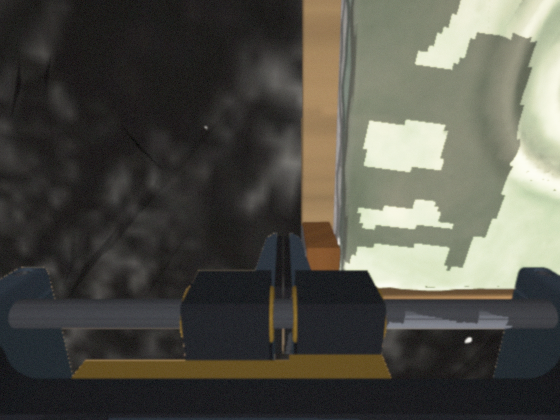

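The crate has turned to about dock heading; its top-view corners are now far-left (293,299), far-right (595,266), near-left (327,618) in the crop.

```bash
cat > cf.py <<'E'
from fit import *
DK=np.array([0.715,-0.103,0.128])
def crate(P,v=1):
    c=fit(P,[.65,-.1,.1],v); q=rel(c,DK); k,n=np.cos(q[2]),np.sin(q[2])
    print('crate rel dock',q.round(3))
    for nm,x,y in(('postL',-115,91),('postR',-115,-91),('farL',115,90),('farR',115,-90),('cornL',115,111),('cornR',115,-111)): print(nm,round(q[0]+k*x-n*y,1),round(q[1]+n*x+k*y,1),end='; ')
    print(); return q
E
python3 - <<'E'
from cf import *
T=lambda u,v:up(u,v,4.4,205,95);t='t3'
crate([(t,T(291,299),(115,111,50)),(t,T(597,265),(115,-111,50)),(t,T(327,619),(-115,111,50))])
E
```

```text
t3 (115, 111, 50) [-0.48 -0.24]
t3 (115, -111, 50) [ 1.02 -0.52]
t3 (-115, 111, 50) [-0.28  0.9 ]
crate rel dock [-1.04199e+02  1.56440e+01  1.30000e-02]
postL -220.4 105.1; postR -218.0 -76.8; farL 9.6 107.1; farR 12.0 -72.9; cornL 9.3 128.1; cornR 12.2 -93.9;
```

Request:
jog_arm:
  rows:
    - [[0,-1.4,0,0,0,0],[4.0,-1.4,0,0,0,0],[8.0,-1.4,0,0,0,0],[12.0,-1.4,0,0,0,0],[16.0,-1.4,0,0,0,0],[18.2,-1.4,0,0,0,0],[18.2,-1.0,0,0,0,0],[18.2,-0.6,0,0,0,0],[18.1,-0.2,0,0,0,0],[18.0,0.2,0,0,0,0],[17.9,0.6,0,0,0,0],[17.7,1.1,0,0,0,0]]

```text
time: 5.02
eef_pos: [0.4804, -0.0312, 0.0361]
orientation: [0.661, 0.75, -0.003, -0.006]
wrist_force: [-34.7, 16.8, 25.0]
gripper_width: 0.002
```

```bash
python3 - <<'E'
from mv import *
info(); print(tcp_dock())
shot('top','t4')
crop('t4',205,95,385,250,4.4,'t4c')
E
```

```text
5.02 [ 0.4804 -0.0312  0.0361] [-34.7  16.8  25. ] 0.002 [[-0.126, 0.992], [0.992, 0.126], [0.005, -0.013]]
(np.float64(-223.49557218760503), np.float64(101.1390455728483), np.float64(36.09476782055839))
```

View pics/t4c.png

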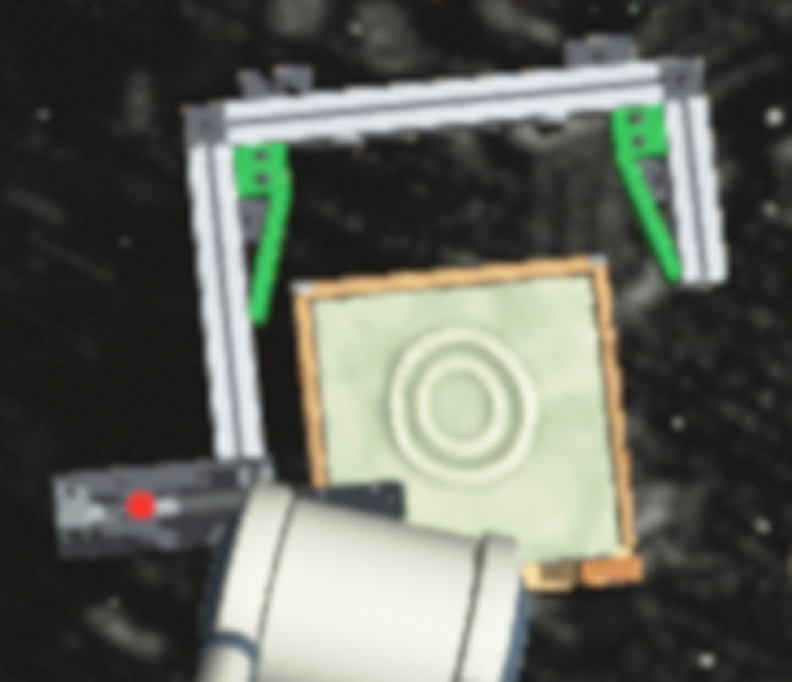

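```bash
python3 - <<'E'
from cf import *
T=lambda u,v:up(u,v,4.4,205,95);t='t4'
crate([(t,T(295,289),(115,111,50)),(t,T(604,258),(115,-111,50)),(t,T(642,578),(-115,-111,50))])
from mv import *
info(); print(tcp_dock()); s=r.state(); print(s['ft_torque'],s['joint_efforts'])
shot('scene','s4'); crop('s4',190,120,430,300,3.3,'s4c')
E
```

```text
t4 (115, 111, 50) [-0.54 -0.07]
t4 (115, -111, 50) [ 0.33 -0.42]
t4 (-115, -111, 50) [0.16 0.5 ]
crate rel dock [-9.8866e+01  1.3332e+01  4.0000e-03]
postL -214.3 103.8; postR -213.5 -78.2; farL 15.7 103.8; farR 16.5 -76.2; cornL 15.6 124.8; cornR 16.6 -97.2; 
5.07 [ 0.4828 -0.0318  0.0362] [-19.3   9.9   2.2] 0.003 [[-0.126, 0.992], [0.992, 0.126], [0.004, -0.01]]
(np.float64(-221.2450468611186), np.float64(100.2551894685362), np.float64(36.19682722520745))
[1.4139236  3.09442492 0.12676573] [ -3.39444391 -80.03467083 -26.86599791  -0.99628787  -6.19546115
   0.11621178]
```

View pics/s4c.png

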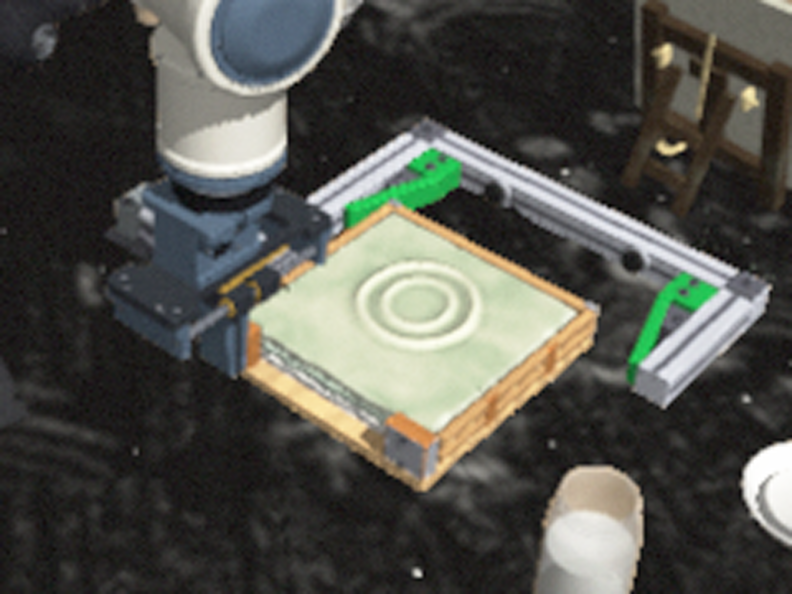

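Request:
jog_arm:
  rows:
    - [[0,0.3,0,0,0,0],[-0.1,0.6,0,0,0,0],[-0.2,0.9,0,0,0,0],[-0.3,1.2,0,0,0,0],[-0.4,1.5,0,0,0,0],[-0.5,1.8,0,0,0,0],[-0.5,1.8,0,0,0,0]]

```text
time: 5.7
eef_pos: [0.5018, -0.0347, 0.0361]
orientation: [0.661, 0.75, -0.002, -0.004]
wrist_force: [-24.0, 10.8, 8.8]
gripper_width: 0.008
```

```bash
python3 - <<'E'
from mv import *
info(); print(tcp_dock())
shot('top','t5')
crop('t5',205,95,385,250,4.4,'t5c')
E
```

```text
5.7 [ 0.5018 -0.0347  0.0361] [-24.   10.8   8.8] 0.008 [[-0.125, 0.992], [0.992, 0.125], [0.003, -0.009]]
(np.float64(-202.7829983032287), np.float64(94.94295634320167), np.float64(36.09677222150656))
```

View pics/t5c.png

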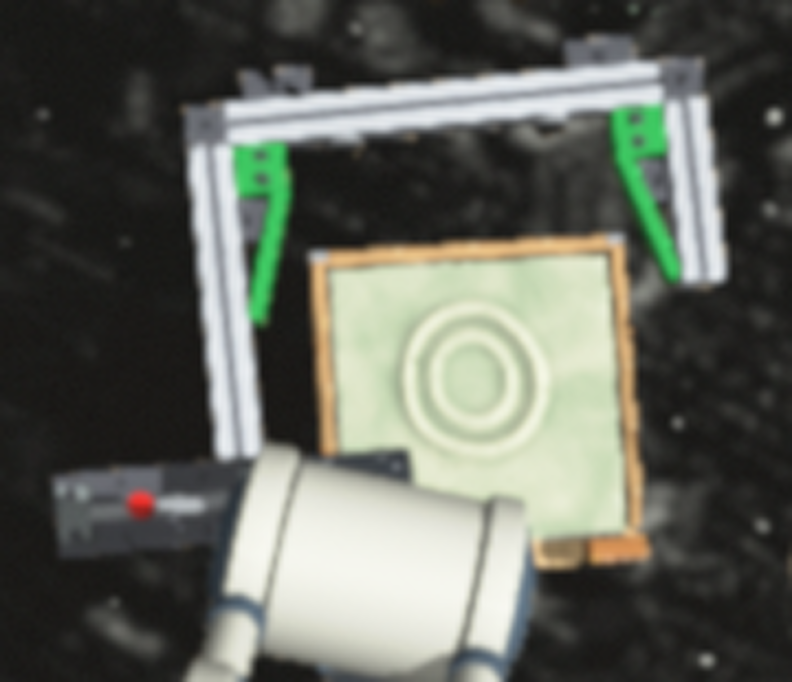

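```bash
python3 - <<'E'
from cf import *
T=lambda u,v:up(u,v,4.4,205,95);t='t5'
crate([(t,T(310,255),(115,111,50)),(t,T(622,237),(115,-111,50)),(t,T(648,557),(-115,-111,50))])
E
```

```text
t5 (115, 111, 50) [-0.17  0.06]
t5 (115, -111, 50) [ 0.19 -0.58]
t5 (-115, -111, 50) [-0.01  0.48]
crate rel dock [-8.0473e+01  3.6940e+00 -3.3000e-02]
postL -192.4 98.5; postR -198.4 -83.4; farL 37.4 89.8; farR 31.5 -90.1; cornL 38.1 110.8; cornR 30.8 -111.1;
```

Request:
jog_arm:
  rows:
    - [[0,-2.0,0,0,0,0],[-4.0,-2.0,0,0,0,0],[-8.0,-2.0,0,0,0,0],[-12.0,-2.0,0,0,0,0],[-16.0,-2.0,0,0,0,0],[-17.7,-2.0,0,0,0,0],[-17.7,-1.5,0,0,0,0],[-17.7,-1.0,0,0,0,0],[-17.8,-0.6,0,0,0,0],[-17.8,-0.2,0,0,0,0],[-17.9,0.2,0,0,0,0],[-18.0,0.6,0,0,0,0]]

```text
time: 6.75
eef_pos: [0.5319, -0.2135, 0.0369]
orientation: [0.661, 0.751, -0.002, -0.002]
wrist_force: [-33.3, -16.3, 24.7]
gripper_width: 0.004
```

Request:
jog_arm:
  rows:
    - [[0,0.3,0,0,0,0],[0,0.5,0,0,0,0],[0,0.5,0,0,0,0]]

```text
time: 7.0
eef_pos: [0.5375, -0.213, 0.0369]
orientation: [0.66, 0.751, -0.002, -0.001]
wrist_force: [-24.6, -18.1, 17.4]
gripper_width: 0.003
```

```bash
python3 - <<'E'
from mv import *
info(); print(tcp_dock())
shot('top','t6')
crop('t6',205,95,385,250,4.4,'t6c')
E
```

```text
7.0 [ 0.5375 -0.213   0.0369] [-24.6 -18.1  17.4] 0.003 [[-0.128, 0.992], [0.992, 0.128], [-0.0, -0.005]]
(np.float64(-190.08311673962618), np.float64(-86.42920679735555), np.float64(36.91620052936684))
```

View pics/t6c.png

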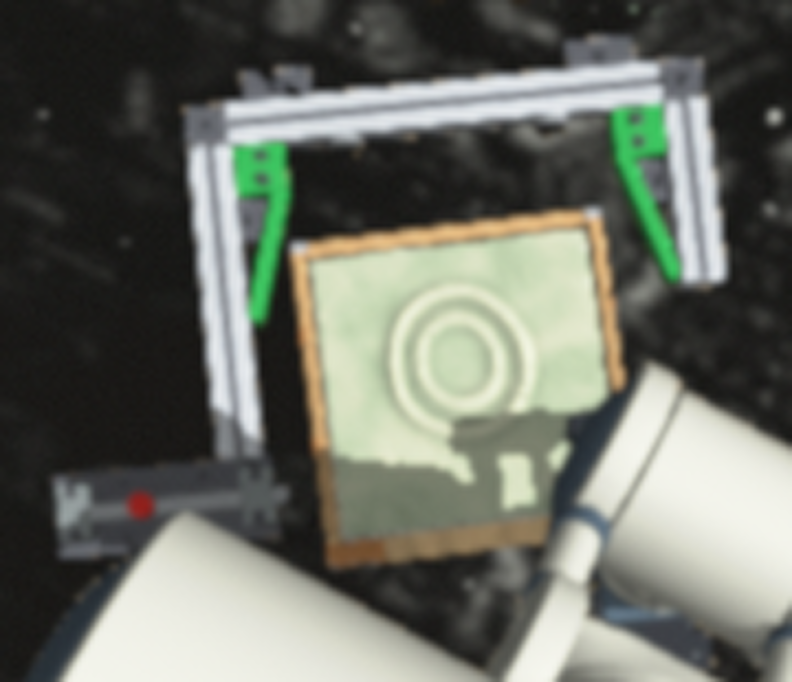

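```bash
python3 - <<'E'
from cf import *
T=lambda u,v:up(u,v,4.4,205,95);t='t6'
crate([(t,T(293,246),(115,111,50)),(t,T(599,209),(115,-111,50)),(t,T(330,568),(-115,111,50))])
E
```

```text
t6 (115, 111, 50) [-0.6  -0.09]
t6 (115, -111, 50) [ 0.72 -0.18]
t6 (-115, 111, 50) [-0.07  0.27]
crate rel dock [-6.6361e+01  1.0044e+01  2.1000e-02]
postL -183.2 98.7; postR -179.5 -83.3; farL 46.8 102.4; farR 50.5 -77.6; cornL 46.3 123.4; cornR 50.9 -98.6;
```

Request:
jog_arm:
  rows:
    - [[0,-1.6,0,0,0,0],[4.0,-1.6,0,0,0,0],[8.0,-1.6,0,0,0,0],[12.0,-1.6,0,0,0,0],[16.0,-1.6,0,0,0,0],[18.3,-1.6,0,0,0,0],[18.3,-1.2,0,0,0,0],[18.3,-0.8,0,0,0,0],[18.3,-0.4,0,0,0,0],[18.2,-0.0,0,0,0,0],[18.1,0.4,0,0,0,0],[18.0,0.8,0,0,0,0]]

```text
time: 8.05
eef_pos: [0.5179, -0.0315, 0.0354]
orientation: [0.661, 0.75, -0.003, -0.006]
wrist_force: [-37.8, 16.7, 27.7]
gripper_width: 0.007
```

Request:
jog_arm:
  rows:
    - [[-0.1,0.4,0,0,0,0],[-0.2,0.8,0,0,0,0],[-0.3,1.1,0,0,0,0],[-0.3,1.1,0,0,0,0]]

```text
time: 8.38
eef_pos: [0.5309, -0.0335, 0.0354]
orientation: [0.661, 0.75, -0.003, -0.005]
wrist_force: [-28.9, 14.2, 16.0]
gripper_width: 0.003
```

```bash
python3 - <<'E'
from mv import *
info(); print(tcp_dock())
shot('top','t7')
crop('t7',205,95,385,250,4.4,'t7c')
E
```

```text
8.38 [ 0.5309 -0.0335  0.0354] [-28.9  14.2  16. ] 0.003 [[-0.126, 0.992], [0.992, 0.126], [0.004, -0.011]]
(np.float64(-173.75341337880195), np.float64(92.45778026425705), np.float64(35.41150421623252))
```

View pics/t7c.png

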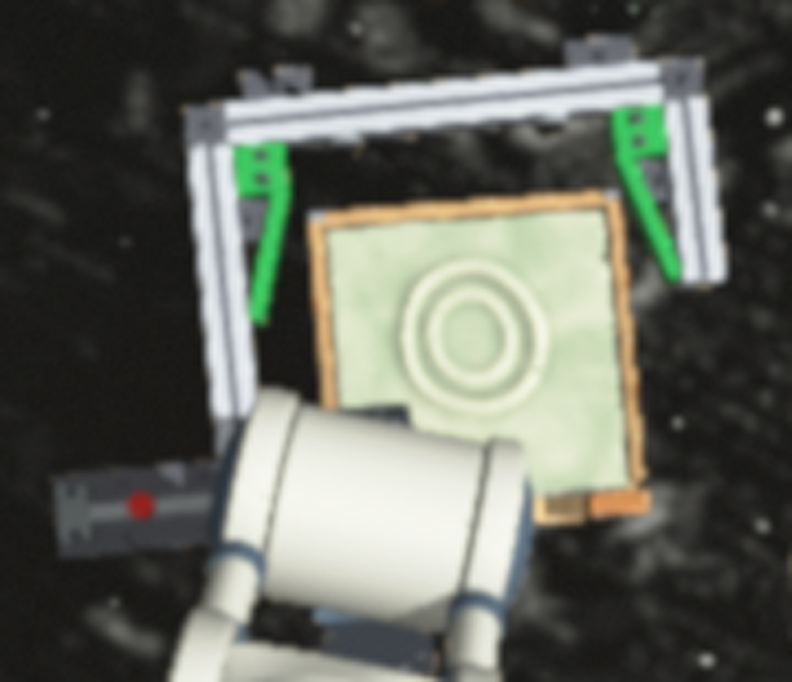

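```bash
python3 - <<'E'
from cf import *
T=lambda u,v:up(u,v,4.4,205,95);t='t7'
crate([(t,T(309,214),(115,111,50)),(t,T(619,190),(115,-111,50)),(t,T(649,511),(-115,-111,50))])
E
```

```text
t7 (115, 111, 50) [-0.38 -0.06]
t7 (115, -111, 50) [ 0.25 -0.24]
t7 (-115, -111, 50) [0.11 0.3 ]
crate rel dock [-4.943e+01  5.520e-01 -2.000e-02]
postL -162.6 93.8; postR -166.2 -88.1; farL 67.3 88.2; farR 63.8 -91.7; cornL 67.8 109.2; cornR 63.3 -112.7;
```

Request:
jog_arm:
  rows:
    - [[0,-1.8,0,0,0,0],[-4.0,-1.8,0,0,0,0],[-8.0,-1.8,0,0,0,0],[-12.0,-1.8,0,0,0,0],[-16.0,-1.8,0,0,0,0],[-18.0,-1.8,0,0,0,0],[-18.0,-1.4,0,0,0,0],[-18.0,-1.0,0,0,0,0],[-18.0,-0.7,0,0,0,0],[-18.0,-0.4,0,0,0,0],[-18.0,-0.1,0,0,0,0],[-18.0,0.2,0,0,0,0]]

```text
time: 9.43
eef_pos: [0.5583, -0.213, 0.0361]
orientation: [0.66, 0.751, -0.002, -0.002]
wrist_force: [-26.4, -18.2, 15.1]
gripper_width: 0.005
```

Request:
jog_arm:
  rows:
    - [[0,0.3,0,0,0,0],[0,0.6,0,0,0,0],[0,0.6,0,0,0,0]]

```text
time: 9.68
eef_pos: [0.5646, -0.212, 0.0361]
orientation: [0.66, 0.751, -0.002, -0.002]
wrist_force: [-21.0, -15.9, 12.9]
gripper_width: 0.006
```

```bash
python3 - <<'E'
from mv import *
info(); print(tcp_dock())
shot('top','t8')
crop('t8',205,95,385,250,4.4,'t8c')
E
```

```text
9.68 [ 0.5646 -0.212   0.0361] [-21.  -15.9  12.9] 0.006 [[-0.128, 0.992], [0.992, 0.128], [0.0, -0.005]]
(np.float64(-163.0668401786137), np.float64(-88.92696907407418), np.float64(36.10636072709202))
```

View pics/t8c.png

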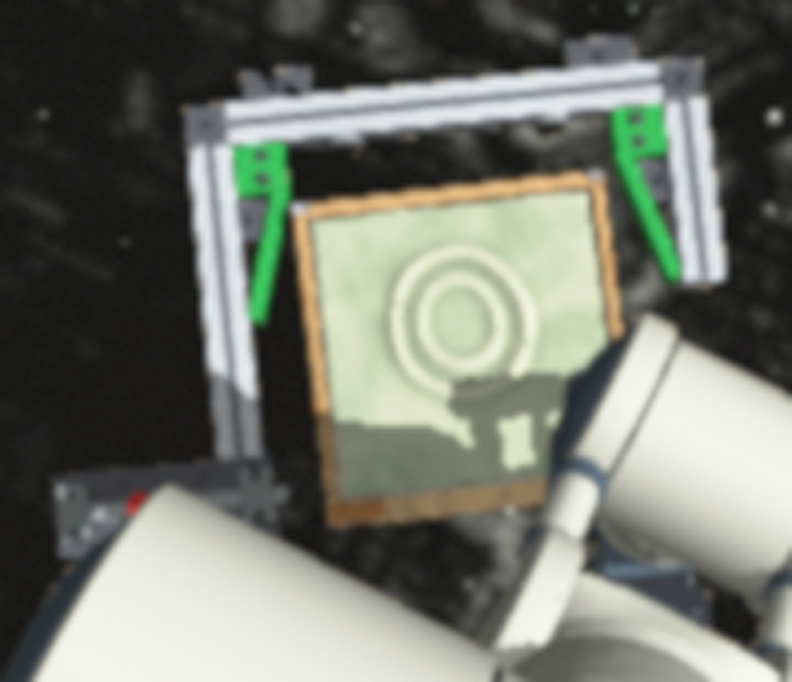

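```bash
python3 - <<'E'
from cf import *
T=lambda u,v:up(u,v,4.4,205,95);t='t8'
crate([(t,T(294,206),(115,111,50)),(t,T(604,171),(115,-111,50)),(t,T(331,526),(-115,111,50))])
E
```

```text
t8 (115, 111, 50) [-0.12 -0.22]
t8 (115, -111, 50) [ 0.26 -0.23]
t8 (-115, 111, 50) [-0.13  0.47]
crate rel dock [-3.8592e+01  5.8170e+00  1.3000e-02]
postL -154.8 95.3; postR -152.4 -86.7; farL 75.2 97.3; farR 77.6 -82.6; cornL 74.9 118.3; cornR 77.9 -103.6;
```

Request:
jog_arm:
  rows:
    - [[0,-1.4,0,0,0,0],[4.0,-1.4,0,0,0,0],[8.0,-1.4,0,0,0,0],[12.0,-1.4,0,0,0,0],[16.0,-1.4,0,0,0,0],[18.3,-1.4,0,0,0,0],[18.3,-1.0,0,0,0,0],[18.3,-0.7,0,0,0,0],[18.3,-0.4,0,0,0,0],[18.2,-0.1,0,0,0,0],[18.2,0.2,0,0,0,0],[18.1,0.5,0,0,0,0]]

```text
time: 10.73
eef_pos: [0.5411, -0.0306, 0.0351]
orientation: [0.661, 0.75, -0.004, -0.007]
wrist_force: [-38.2, 17.0, 29.0]
gripper_width: 0.007
```

Request:
jog_arm:
  rows:
    - [[0,0.3,0,0,0,0],[-0.1,0.6,0,0,0,0],[-0.1,0.8,0,0,0,0],[-0.1,0.8,0,0,0,0]]

```text
time: 11.07
eef_pos: [0.5508, -0.0307, 0.0351]
orientation: [0.661, 0.75, -0.003, -0.006]
wrist_force: [-31.4, 12.9, 20.7]
gripper_width: 0.005
```

```bash
python3 - <<'E'
from mv import *
info(); print(tcp_dock())
shot('top','t9')
crop('t9',205,95,385,250,4.4,'t9c')
E
```

```text
11.07 [ 0.5508 -0.0307  0.0351] [-31.4  12.9  20.7] 0.005 [[-0.126, 0.992], [0.992, 0.126], [0.004, -0.012]]
(np.float64(-153.64198099560787), np.float64(92.6789967615472), np.float64(35.07399569219548))
```

View pics/t9c.png

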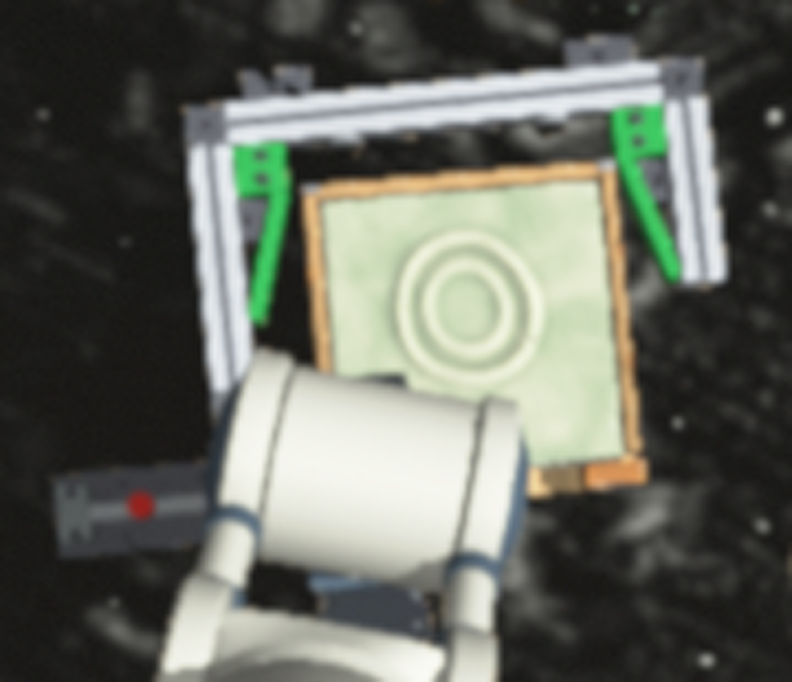

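```bash
python3 - <<'E'
from cf import *
T=lambda u,v:up(u,v,4.4,205,95);t='t9'
crate([(t,T(303,187),(115,111,50)),(t,T(615,161),(115,-111,50)),(t,T(647,480),(-115,-111,50))])
E
```

```text
t9 (115, 111, 50) [-0.07 -0.03]
t9 (115, -111, 50) [-0.   -0.39]
t9 (-115, -111, 50) [0.07 0.41]
crate rel dock [-2.8991e+01  8.0000e-01 -1.1000e-02]
postL -143.0 93.0; postR -145.0 -89.0; farL 87.0 89.6; farR 85.0 -90.4; cornL 87.2 110.6; cornR 84.8 -111.4;
```

Request:
jog_arm:
  rows:
    - [[0,-1.7,0,0,0,0],[-4.0,-1.7,0,0,0,0],[-8.0,-1.7,0,0,0,0],[-12.0,-1.7,0,0,0,0],[-16.0,-1.7,0,0,0,0],[-18.1,-1.7,0,0,0,0],[-18.1,-1.3,0,0,0,0],[-18.1,-1.0,0,0,0,0],[-18.1,-0.7,0,0,0,0],[-18.1,-0.4,0,0,0,0],[-18.1,-0.1,0,0,0,0],[-18.1,0.2,0,0,0,0]]

```text
time: 12.12
eef_pos: [0.579, -0.2112, 0.0358]
orientation: [0.66, 0.751, -0.002, -0.002]
wrist_force: [-23.8, -16.7, 11.9]
gripper_width: 0.005
```

Request:
jog_arm:
  rows:
    - [[0,0.2,0,0,0,0],[0,0.4,0,0,0,0],[0,0.4,0,0,0,0]]

```text
time: 12.37
eef_pos: [0.5831, -0.2105, 0.0358]
orientation: [0.66, 0.751, -0.002, -0.002]
wrist_force: [-21.9, -16.0, 11.4]
gripper_width: 0.004
```

```bash
python3 - <<'E'
from mv import *
info(); print(tcp_dock())
shot('top','t10')
crop('t10',205,95,385,250,4.4,'t10c')
E
```

```text
12.37 [ 0.5831 -0.2105  0.0358] [-21.9 -16.   11.4] 0.004 [[-0.128, 0.992], [0.992, 0.128], [0.0, -0.006]]
(np.float64(-144.5214760911167), np.float64(-89.76256766692819), np.float64(35.75178266528178))
```

View pics/t10c.png

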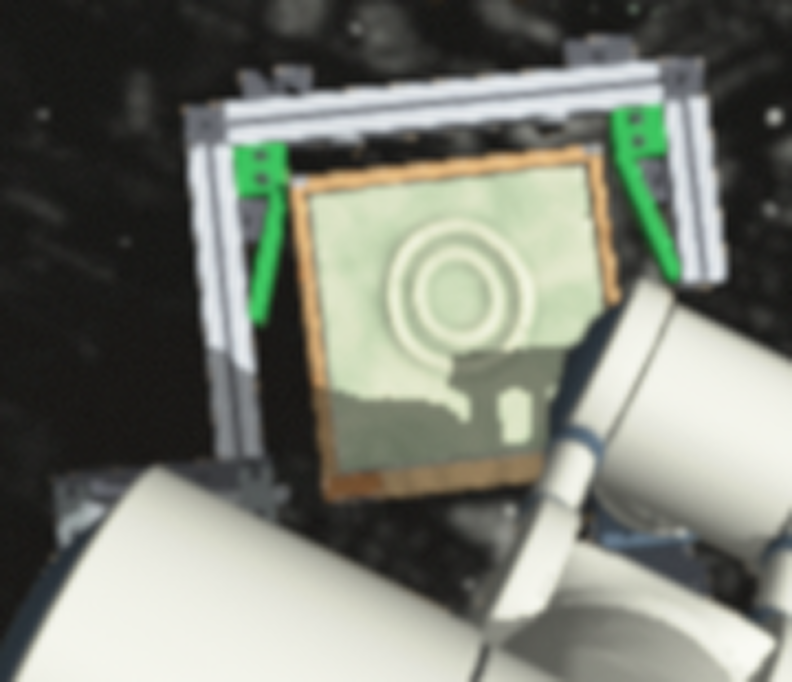

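```bash
python3 - <<'E'
from cf import *
T=lambda u,v:up(u,v,4.4,205,95);t='t10'
crate([(t,T(292,183),(115,111,50)),(t,T(603,147),(115,-111,50)),(t,T(327,501),(-115,111,50))])
E
```

```text
t10 (115, 111, 50) [-0.09 -0.53]
t10 (115, -111, 50) [ 0.04 -0.01]
t10 (-115, 111, 50) [0.05 0.53]
crate rel dock [-2.1569e+01  5.8590e+00  9.0000e-03]
postL -137.4 95.8; postR -135.7 -86.2; farL 92.6 96.9; farR 94.3 -83.1; cornL 92.4 117.9; cornR 94.5 -104.1;
```

Request:
jog_arm:
  rows:
    - [[0,-1.5,0,0,0,0],[4.0,-1.5,0,0,0,0],[8.0,-1.5,0,0,0,0],[12.0,-1.5,0,0,0,0],[16.0,-1.5,0,0,0,0],[18.4,-1.5,0,0,0,0],[18.4,-1.1,0,0,0,0],[18.4,-0.8,0,0,0,0],[18.4,-0.5,0,0,0,0],[18.3,-0.2,0,0,0,0],[18.2,0.1,0,0,0,0],[18.2,0.4,0,0,0,0]]

```text
time: 13.42
eef_pos: [0.5597, -0.0287, 0.0349]
orientation: [0.661, 0.75, -0.004, -0.006]
wrist_force: [-37.6, 10.9, 26.4]
gripper_width: 0.005
```

Request:
jog_arm:
  rows:
    - [[0,0.3,0,0,0,0],[-0.1,0.6,0,0,0,0],[-0.1,0.6,0,0,0,0]]

```text
time: 13.67
eef_pos: [0.5671, -0.0288, 0.035]
orientation: [0.661, 0.75, -0.003, -0.005]
wrist_force: [-28.0, 13.1, 15.5]
gripper_width: 0.005
```

```bash
python3 - <<'E'
from mv import *
info(); print(tcp_dock())
shot('top','t11')
crop('t11',205,95,385,250,4.4,'t11c')
E
```

```text
13.67 [ 0.5671 -0.0288  0.035 ] [-28.   13.1  15.5] 0.005 [[-0.126, 0.992], [0.992, 0.126], [0.004, -0.012]]
(np.float64(-137.244655285771), np.float64(92.4536731344725), np.float64(34.967129103289714))
```

View pics/t11c.png

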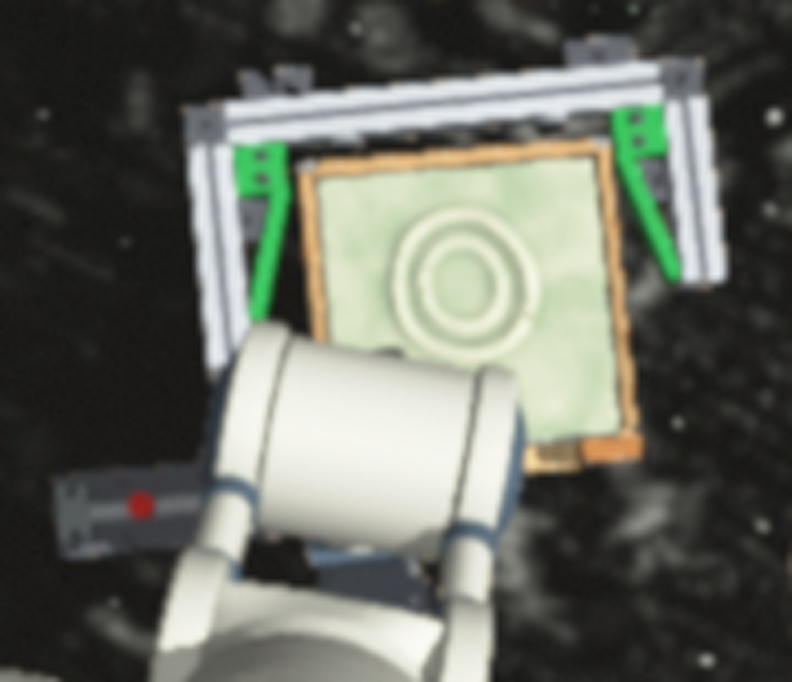

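```bash
python3 - <<'E'
from cf import *
T=lambda u,v:up(u,v,4.4,205,95);t='t11'
crate([(t,T(298,165),(115,111,50)),(t,T(610,138),(115,-111,50)),(t,T(641,457),(-115,-111,50))])
E
```

```text
t11 (115, 111, 50) [-0.1  -0.15]
t11 (115, -111, 50) [-0.09 -0.26]
t11 (-115, -111, 50) [0.19 0.43]
crate rel dock [-1.2574e+01  2.8340e+00 -1.1000e-02]
postL -126.6 95.1; postR -128.5 -86.9; farL 103.4 91.6; farR 101.5 -88.4; cornL 103.6 112.6; cornR 101.2 -109.4;
```

Request:
jog_arm:
  rows:
    - [[0,-1.6,0,0,0,0],[-4.0,-1.6,0,0,0,0],[-8.0,-1.6,0,0,0,0],[-12.0,-1.6,0,0,0,0],[-16.0,-1.6,0,0,0,0],[-18.0,-1.6,0,0,0,0],[-18.0,-1.2,0,0,0,0],[-18.0,-0.9,0,0,0,0],[-18.0,-0.6,0,0,0,0],[-18.0,-0.3,0,0,0,0],[-18.0,-0.1,0,0,0,0],[-18.0,0.1,0,0,0,0]]

```text
time: 14.72
eef_pos: [0.5937, -0.2084, 0.0357]
orientation: [0.66, 0.751, -0.002, -0.002]
wrist_force: [-24.0, -17.3, 12.8]
gripper_width: 0.006
```

Request:
jog_arm:
  rows:
    - [[0,0.1,0,0,0,0],[0,0.1,0,0,0,0]]

```text
time: 14.88
eef_pos: [0.5949, -0.2081, 0.0357]
orientation: [0.66, 0.751, -0.002, -0.002]
wrist_force: [-21.5, -17.0, 10.8]
gripper_width: 0.005
```

```bash
python3 - <<'E'
from mv import *
info(); print(tcp_dock())
shot('top','t12')
crop('t12',205,95,385,250,4.4,'t12c')
E
```

```text
14.88 [ 0.5949 -0.2081  0.0357] [-21.5 -17.   10.8] 0.005 [[-0.128, 0.992], [0.992, 0.128], [0.0, -0.006]]
(np.float64(-132.56172854105674), np.float64(-88.92854807302368), np.float64(35.74284530228109))
```

View pics/t12c.png

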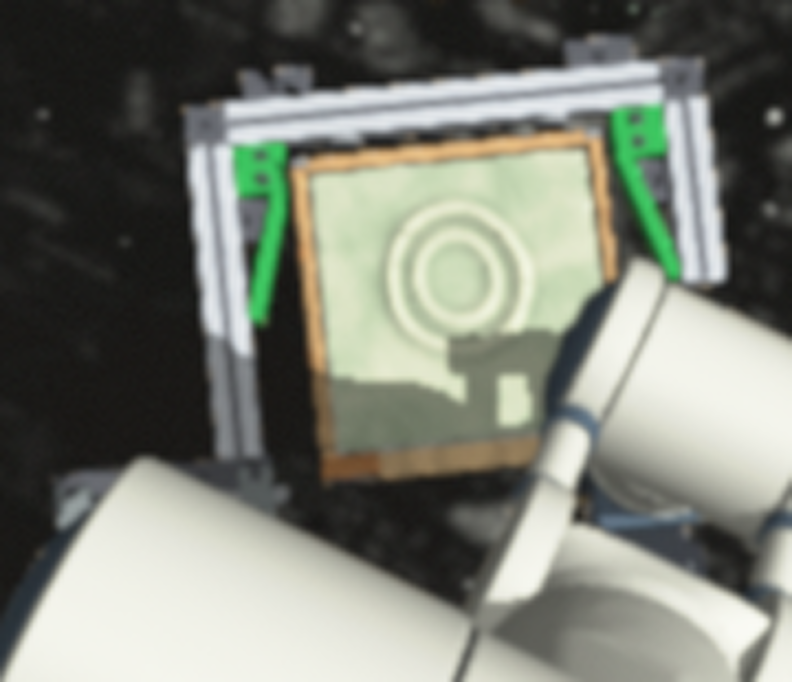

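```bash
python3 - <<'E'
from cf import *
T=lambda u,v:up(u,v,4.4,205,95);t='t12'
crate([(t,T(291,163),(115,111,50)),(t,T(602,129),(115,-111,50)),(t,T(325,481),(-115,111,50))])
E
```

```text
t12 (115, 111, 50) [-0.05 -0.46]
t12 (115, -111, 50) [ 0.07 -0.08]
t12 (-115, 111, 50) [-0.01  0.55]
crate rel dock [-7.968e+00  5.546e+00  5.000e-03]
postL -123.4 96.0; postR -122.5 -86.0; farL 106.6 96.1; farR 107.5 -83.9; cornL 106.5 117.1; cornR 107.6 -104.9;
```

Request:
jog_arm:
  rows:
    - [[0,-1.4,0,0,0,0],[4.0,-1.4,0,0,0,0],[8.0,-1.4,0,0,0,0],[12.0,-1.4,0,0,0,0],[16.0,-1.4,0,0,0,0],[18.4,-1.4,0,0,0,0],[18.4,-1.0,0,0,0,0],[18.4,-0.7,0,0,0,0],[18.3,-0.4,0,0,0,0],[18.2,-0.2,0,0,0,0],[18.1,0.0,0,0,0,0],[18.0,0.2,0,0,0,0]]

```text
time: 15.93
eef_pos: [0.5709, -0.0285, 0.0349]
orientation: [0.661, 0.75, -0.003, -0.006]
wrist_force: [-38.0, 14.2, 24.6]
gripper_width: 0.002
```

Request:
jog_arm:
  rows:
    - [[-0.1,0.2,0,0,0,0],[-0.2,0.4,0,0,0,0],[-0.2,0.4,0,0,0,0]]

```text
time: 16.18
eef_pos: [0.5758, -0.0301, 0.0348]
orientation: [0.661, 0.75, -0.003, -0.005]
wrist_force: [-25.8, 11.9, 10.1]
gripper_width: 0.008
```

```bash
python3 - <<'E'
from mv import *
info(); print(tcp_dock())
shot('top','t13')
crop('t13',205,95,385,250,4.4,'t13c')
E
```

```text
16.18 [ 0.5758 -0.0301  0.0348] [-25.8  11.9  10.1] 0.008 [[-0.126, 0.992], [0.992, 0.126], [0.004, -0.011]]
(np.float64(-128.77266701907757), np.float64(90.08621918282843), np.float64(34.77422127009602))
```

View pics/t13c.png

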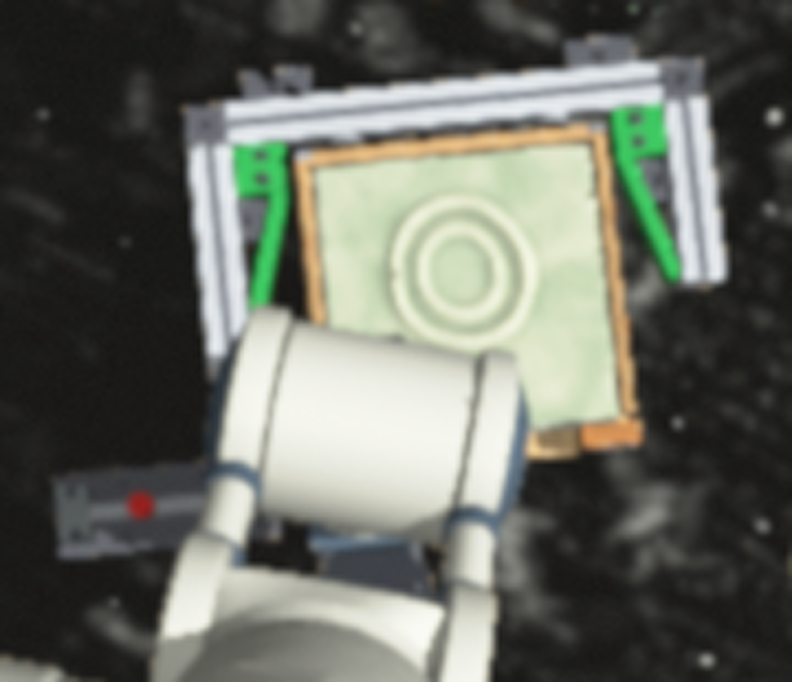

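```bash
python3 - <<'E'
from cf import *
T=lambda u,v:up(u,v,4.4,205,95);t='t13'
crate([(t,T(295,153),(115,111,50)),(t,T(606,124),(115,-111,50)),(t,T(641,444),(-115,-111,50))])
E
```

```text
t13 (115, 111, 50) [-0.09  0.01]
t13 (115, -111, 50) [ 0.07 -0.18]
t13 (-115, -111, 50) [0.01 0.17]
crate rel dock [-3.462e+00  3.191e+00 -3.000e-03]
postL -118.2 94.5; postR -118.7 -87.5; farL 111.8 92.9; farR 111.3 -87.1; cornL 111.9 113.9; cornR 111.2 -108.1;
```

Request:
jog_arm:
  rows:
    - [[0,-1.5,0,0,0,0],[-4.0,-1.5,0,0,0,0],[-8.0,-1.5,0,0,0,0],[-12.0,-1.5,0,0,0,0],[-16.0,-1.5,0,0,0,0],[-17.8,-1.5,0,0,0,0],[-17.8,-1.1,0,0,0,0],[-17.8,-0.8,0,0,0,0],[-17.8,-0.6,0,0,0,0],[-17.8,-0.5,0,0,0,0],[-17.8,-0.4,0,0,0,0],[-17.8,-0.3,0,0,0,0]]

```text
time: 17.23
eef_pos: [0.5983, -0.2072, 0.0357]
orientation: [0.66, 0.751, -0.002, -0.002]
wrist_force: [-24.5, -16.2, 11.1]
gripper_width: 0.003
```

Request:
jog_arm:
  rows:
    - [[0,0.05,0,0,0,0],[0,0.1,0,0,0,0],[0,0.1,0,0,0,0]]

```text
time: 17.48
eef_pos: [0.5983, -0.2072, 0.0357]
orientation: [0.66, 0.751, -0.002, -0.002]
wrist_force: [-24.2, -16.0, 12.5]
gripper_width: 0.004
```

```bash
python3 - <<'E'
from mv import *
info(); print(tcp_dock())
shot('top','t14')
crop('t14',205,95,385,250,4.4,'t14c')
E
```

```text
17.48 [ 0.5983 -0.2072  0.0357] [-24.2 -16.   12.5] 0.004 [[-0.128, 0.992], [0.992, 0.128], [0.0, -0.007]]
(np.float64(-129.08648590229944), np.float64(-88.44354524118019), np.float64(35.697404087196304))
```

View pics/t14c.png

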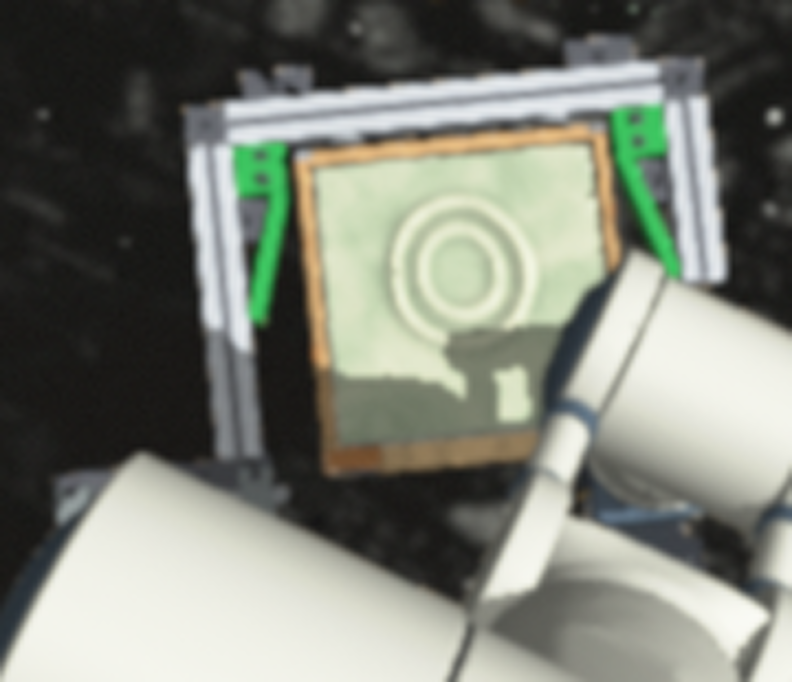

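Request:
jog_arm:
  rows:
    - [[0,0.1,0,0,0,0],[0,0.2,0,0,0,0],[0,0.2,0,0,0,0]]

```text
time: 17.78
eef_pos: [0.6004, -0.2069, 0.0357]
orientation: [0.66, 0.751, -0.002, -0.002]
wrist_force: [-23.7, -15.3, 10.7]
gripper_width: 0.004
```

Request:
jog_arm:
  rows:
    - [[0,0.1,0,0,0,0],[0,0.1,0,0,0,0]]

```text
time: 17.95
eef_pos: [0.601, -0.2068, 0.0357]
orientation: [0.66, 0.751, -0.003, -0.003]
wrist_force: [-25.8, -16.8, 12.9]
gripper_width: 0.004
```

Request:
jog_arm:
  rows:
    - [[0,-1.4,0,0,0,0],[4.0,-1.4,0,0,0,0],[8.0,-1.4,0,0,0,0],[12.0,-1.4,0,0,0,0],[16.0,-1.4,0,0,0,0],[18.2,-1.4,0,0,0,0],[18.2,-1.0,0,0,0,0],[18.2,-0.7,0,0,0,0],[18.2,-0.5,0,0,0,0],[18.2,-0.3,0,0,0,0],[18.2,-0.2,0,0,0,0],[18.2,-0.1,0,0,0,0]]

```text
time: 18.95
eef_pos: [0.5768, -0.0268, 0.0356]
orientation: [0.661, 0.75, -0.002, -0.003]
wrist_force: [-27.0, 1.9, 22.6]
gripper_width: 0.001
```

```bash
python3 - <<'E'
from mv import *
info(); print(tcp_dock())
shot('top','t15')
crop('t15',205,95,385,250,4.4,'t15c')
E
```

```text
18.95 [ 0.5768 -0.0268  0.0356] [-27.    1.9  22.6] 0.001 [[-0.126, 0.992], [0.992, 0.126], [0.002, -0.008]]
(np.float64(-127.29783280688234), np.float64(93.23984020700912), np.float64(35.571645387968125))
```

View pics/t15c.png

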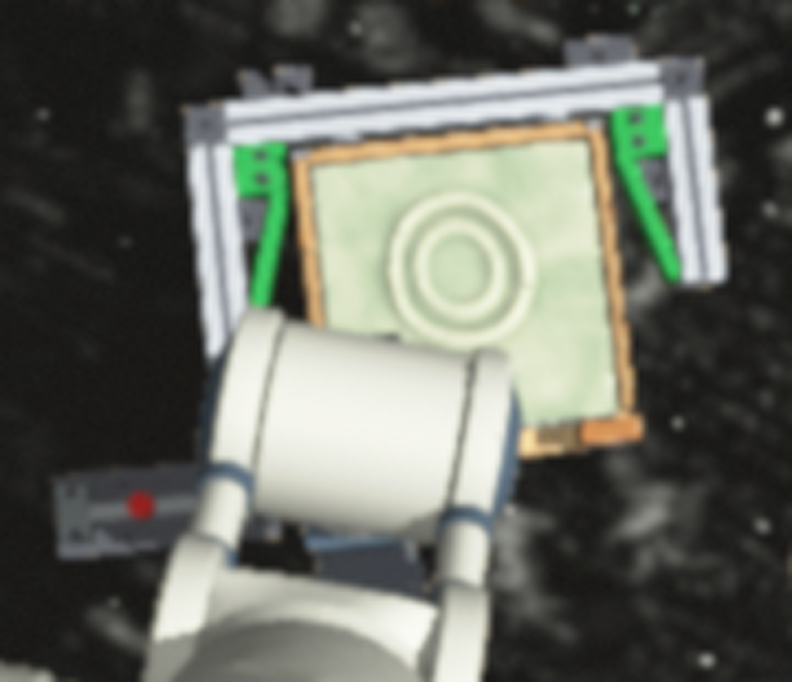

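Request:
jog_arm:
  rows:
    - [[0,0.1,0,0,0,0],[-0.1,0.2,0,0,0,0],[-0.1,0.2,0,0,0,0]]

```text
time: 19.25
eef_pos: [0.5768, -0.0271, 0.0353]
orientation: [0.661, 0.75, -0.003, -0.005]
wrist_force: [-30.7, 6.6, 25.0]
gripper_width: 0.006
```

Request:
jog_arm:
  rows:
    - [[0,0.1,0,0,0,0],[0,0.1,0,0,0,0]]

```text
time: 19.42
eef_pos: [0.5768, -0.0271, 0.0353]
orientation: [0.661, 0.75, -0.004, -0.006]
wrist_force: [-36.0, 3.6, 30.0]
gripper_width: 0.002
```

```bash
python3 - <<'E'
from mv import *
info(); print(tcp_dock())
shot('top','t16')
crop('t16',240,100,370,210,6,'t16c')
E
```

```text
19.42 [ 0.5768 -0.0271  0.0353] [-36.    3.6  30. ] 0.002 [[-0.126, 0.992], [0.992, 0.126], [0.003, -0.013]]
(np.float64(-127.34932607772132), np.float64(92.90862614090899), np.float64(35.28281567688428))
```

View pics/t16c.png

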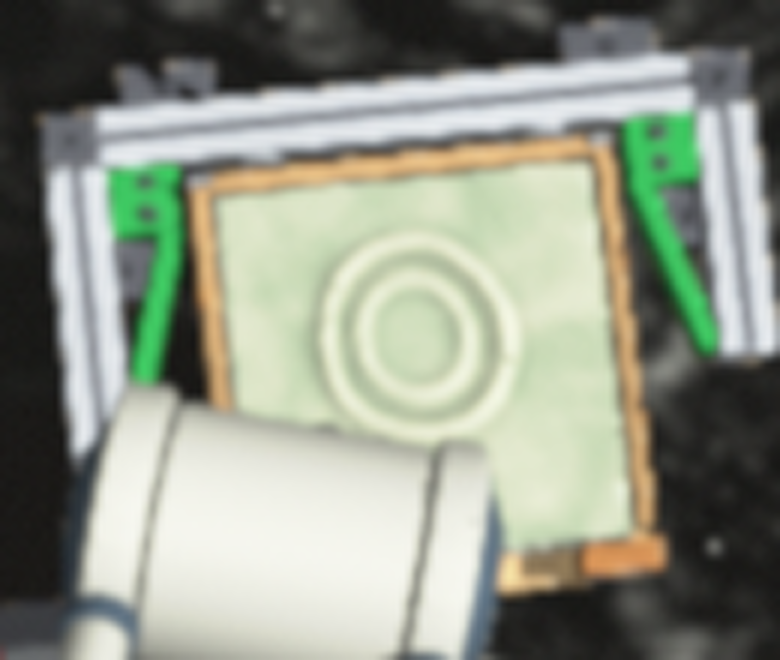

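```bash
python3 - <<'E'
from cf import *
T=lambda u,v:up(u,v,6,240,100);t='t16'
crate([(t,T(188,186),(115,111,50)),(t,T(610,141),(115,-111,50)),(t,T(664,567),(-115,-111,50))])
K,R,tt=cam('t16')
# expected stop face & crate edges
D=DK
c,n=np.cos(D[2]),np.sin(D[2])
def dd(x,y,z): return [D[0]+c*x-n*y,D[1]+n*x+c*y,z]
for P in [(115,111,.05),(115,-111,.05),(-115,-111,.05)]:
    p=proj(t,np.array([dd(P[0]/1000,P[1]/1000,P[2])]))[0]; print(P,((p-np.array([240,100])+.5)*6-.5).round(1))
E
```

```text
t16 (115, 111, 50) [-0.34 -0.17]
t16 (115, -111, 50) [ 0.03 -0.76]
t16 (-115, -111, 50) [0.3  1.16]
crate rel dock [-4.249  4.443  0.016]
postL -120.7 93.6; postR -117.8 -88.4; farL 109.3 96.3; farR 112.2 -83.7; cornL 109.0 117.2; cornR 112.5 -104.7; 
(115, 111, 0.05) [196.8 172.4]
(115, -111, 0.05) [621.7 130.5]
(-115, -111, 0.05) [670.3 568.7]
```

Request:
jog_arm:
  rows:
    - [[0,-1.2,0,0,0,0],[0,-1.2,-0.4,0,0,0],[0,-0.9,-0.4,0,0,0],[0,-0.7,-0.4,0,0,0],[0,-0.5,-0.4,0,0,0],[0,-0.3,-0.4,0,0,0],[0,-0.1,-0.4,0,0,0],[0,-0.1,-0.4,0,0,0]]

```text
time: 20.13
eef_pos: [0.5781, -0.028, 0.0399]
orientation: [0.661, 0.751, -0.003, -0.004]
wrist_force: [-35.2, -10.9, 33.8]
gripper_width: 0.006
```

Request:
jog_arm:
  rows:
    - [[0,0.1,0,0,0,0],[0,0.2,0,0,0,0],[0,0.2,0,0,0,0]]

```text
time: 20.38
eef_pos: [0.5781, -0.028, 0.0399]
orientation: [0.661, 0.751, -0.005, -0.005]
wrist_force: [-46.4, -15.2, 42.9]
gripper_width: 0.006
```

```bash
python3 - <<'E'
from mv import *
info(); print(tcp_dock())
E
```

```text
20.38 [ 0.5781 -0.028   0.0399] [-46.4 -15.2  42.9] 0.006 [[-0.127, 0.992], [0.992, 0.127], [0.001, -0.013]]
(np.float64(-126.16209306331527), np.float64(91.86137328261138), np.float64(39.87822134614264))
```

Request:
jog_arm:
  rows:
    - [[0,-1.0,0,0,0,0],[0,-1.8,0,0,0,0],[0,-2.5,-4.0,0,0,0],[0,-2.5,-8.0,0,0,0],[0,-2.5,-12.0,0,0,0],[0,-2.5,-16.0,0,0,0],[0,-2.5,-16.0,0,0,0]]

```text
time: 20.97
eef_pos: [0.5642, -0.0309, 0.2075]
orientation: [0.661, 0.751, 0.003, 0.005]
wrist_force: [2.4, 0.5, 1.3]
gripper_width: 0.003
```

```bash
python3 - <<'E'
from mv import *
info(); print(tcp_dock())
for n in ('top','wrist','scene'): shot(n,n[0]+'17')
crop('s17',190,120,430,300,3.3,'s17c')
im=cv2.imread('pics/w17.png'); cv2.imwrite('pics/w17b.png',cv2.resize(im,(800,600),interpolation=cv2.INTER_CUBIC))
E
```

```text
20.97 [ 0.5642 -0.0309  0.2075] [2.4 0.5 1.3] 0.003 [[-0.127, 0.992], [0.992, 0.127], [-0.003, 0.011]]
(np.float64(-140.3544803386958), np.float64(90.71940210478803), np.float64(207.52137588876982))
```

View pics/s17c.png

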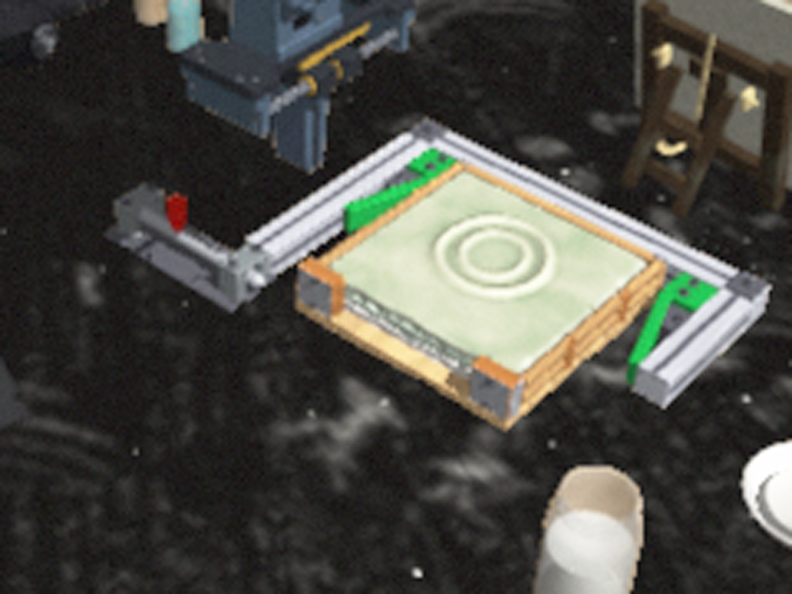

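View pics/w17b.png

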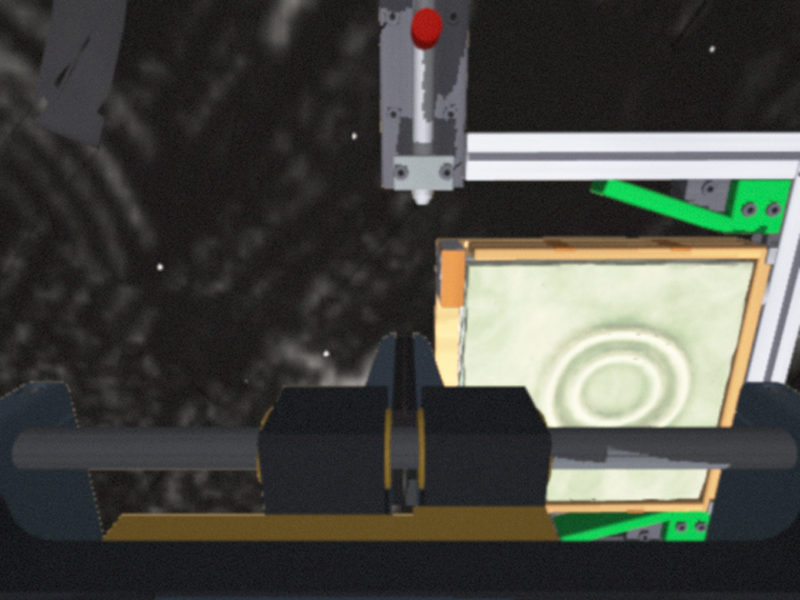

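```bash
python3 - <<'E'
from h import *
crop('w17',255,0,350,225,2.6,'w17c'); crop('w17',255,85,365,225,5,'w17d'); crop('w17',420,110,560,260,4,'w17e')
crop('t17',240,100,370,210,6,'t17c'); crop('t17',210,190,300,220,8,'t17d')
E
```

```text
(no output)
```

View pics/w17d.png

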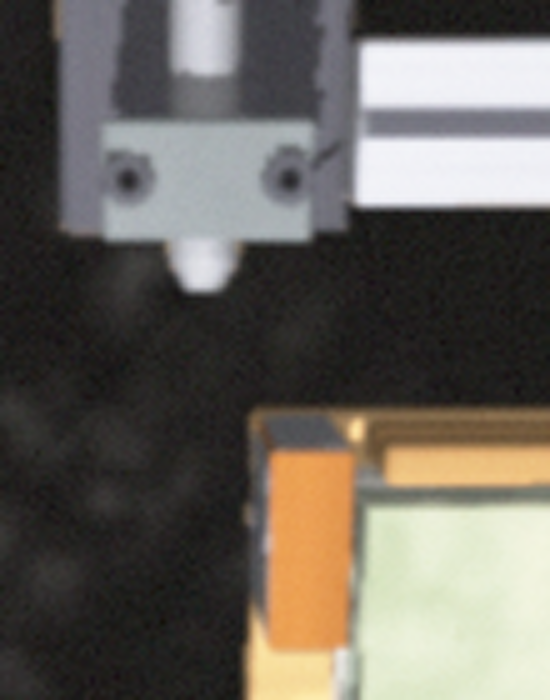

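View pics/w17e.png

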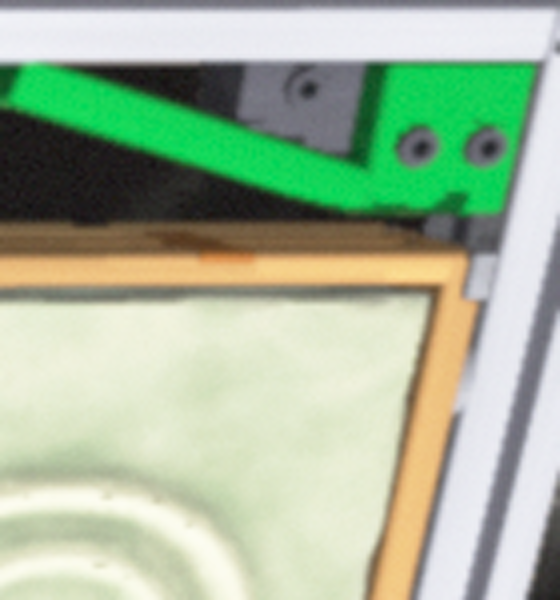

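View pics/t17c.png

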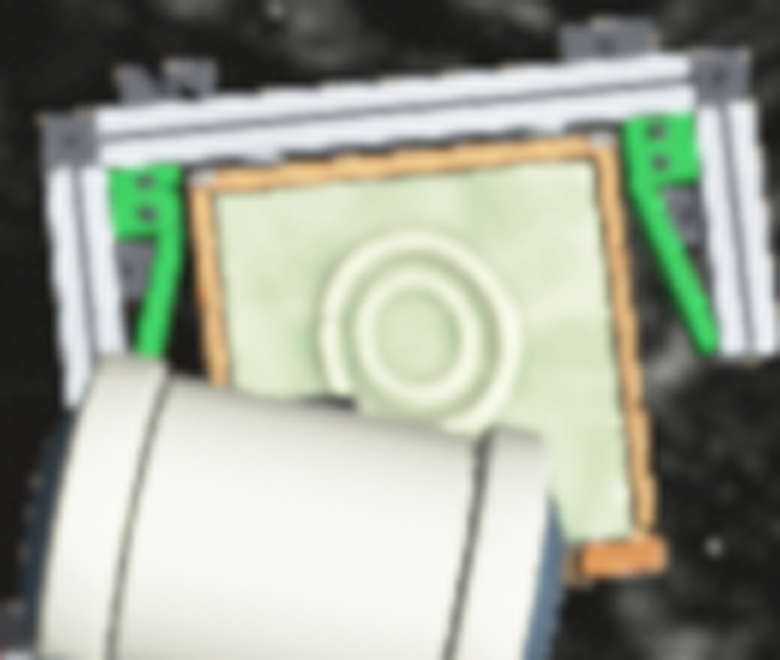

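```bash
python3 - <<'E'
from cf import *
d5=lambda u,v:up(u,v,5,255,85); e4=lambda u,v:up(u,v,4,420,110); w='w17'
# dock local: bolt axis/tip, block, cheek
dk=[(w,d5(203,292),(-127,141,22)),(w,d5(209,121),(-127,173,42)),(w,e4(352,210),(90,119,28)),(w,e4(8,104),(0,147,28))]
d=fit(dk,[.715,-.103,.128]); print(d)
for D in (d,DK):
    c=fit([(w,d5(268,449),(-115,111,50)),(w,d5(268,648),(-115,71,50)),(w,e4(469,255),(115,111,50))],[.7,-.1,.12],0)
    q=rel(c,D);k,n=np.cos(q[2]),np.sin(q[2]); print(q, 'postL',q[0]-115*k-n*91,'farL',q[0]+115*k-n*90)
# at dock frame d, where would home post edge be in crop d5
for D in (d,DK):
  k,n=np.cos(D[2]),np.sin(D[2])
  for P in [(-115,111,50),(-115,71,50),(-127,141,22),(-120,147,22),(115,111,50),(90,119,28)]:
    x,y,z=np.array(P)/1000; p=proj(w,np.array([[D[0]+k*x-n*y,D[1]+n*x+k*y,z]]))[0]
    print(P,'d5',((p-[255,85]+.5)*5-.5).round(1),'e4',((p-[420,110]+.5)*4-.5).round(1))
E
```

```text
w17 (-127, 141, 22) [-1.2  -0.56]
w17 (-127, 173, 42) [-1.5   0.41]
w17 (90, 119, 28) [1.36 0.63]
w17 (0, 147, 28) [ 1.74 -0.21]
[ 0.71526791 -0.10167582  0.13687656]
[-0.89657675  1.98256674 -0.0084207 ] postL -115.12622487528365 farL 114.85720012964985
[-4.79388740e-01  3.25367949e+00  4.55857520e-04] postL -115.52085982434242 farL 114.47957213546317
(-115, 111, 50) d5 [266.2 463.8] e4 [-447.1  271. ]
(-115, 71, 50) d5 [263.7 663.3] e4 [-449.2  430.5]
(-127, 141, 22) d5 [197.  289.2] e4 [-502.5  131.3]
(-120, 147, 22) d5 [232.  258.3] e4 [-474.5  106.5]
(115, 111, 50) d5 [1471.5  449.7] e4 [517.1 259.6]
(90, 119, 28) d5 [1271.9  390.8] e4 [357.4 212.5]
(-115, 111, 50) d5 [269.1 465.1] e4 [-444.9  272. ]
(-115, 71, 50) d5 [264.6 664.5] e4 [-448.4  431.5]
(-127, 141, 22) d5 [201.  289.9] e4 [-499.3  131.8]
(-120, 147, 22) d5 [236.3 259.4] e4 [-471.   107.4]
(115, 111, 50) d5 [1471.5  461.5] e4 [517.1 269.1]
(90, 119, 28) d5 [1272.9  401. ] e4 [358.2 220.7]
```

```bash
python3 - <<'E'
from mv import *
info(); plan(dw(50,100,340),.128)
E
```

```text
21.12 [ 0.5606 -0.0304  0.2002] [-0.2 -0.2 -0.4] 0.007 [[-0.127, 0.992], [0.992, 0.127], [-0.0, 0.002]]
t 21.1167 shift cm [  0.84  19.4  -13.95] rotvec [ 0.0015  0.0004 -0.0011] n>= 5.734438576876619 0.015051942444550576
```

Request:
jog_arm:
  rows:
    - [[0,4,-4,0,0,0],[0.8,19.4,-14,0,0,0],[0.8,19.4,-14,0,0,0],[0.8,19.4,-14,0,0,0],[0.8,19.4,-14,0,0,0],[0.8,19.4,-14,0,0,0],[0.8,19.4,-14,0,0,0],[0.8,19.4,-14,0,0,0],[0.8,19.4,-14,0,0,0],[0.8,19.4,-14,0,0,0],[0.8,19.4,-14,0,0,0],[0.8,19.4,-14,0,0,0]]

```text
time: 22.12
eef_pos: [0.7507, 0.002, 0.3395]
orientation: [0.661, 0.75, -0.0, -0.0]
wrist_force: [-0.5, 0.1, 0.2]
gripper_width: 0.005
```

```bash
python3 - <<'E'
from mv import *
info(); print(tcp_dock())
for n in ('top','wrist'): shot(n,n[0]+'18')
im=cv2.imread('pics/w18.png'); cv2.imwrite('pics/w18b.png',cv2.resize(im,(800,600),interpolation=cv2.INTER_CUBIC))
crop('t18',205,95,385,250,4.4,'t18c')
E
```

```text
22.12 [0.7507 0.002  0.3395] [-0.5  0.1  0.2] 0.005 [[-0.126, 0.992], [0.992, 0.126], [0.0, -0.001]]
(np.float64(48.77681321154559), np.float64(99.61375090732056), np.float64(339.53519968916976))
```

View pics/w18b.png

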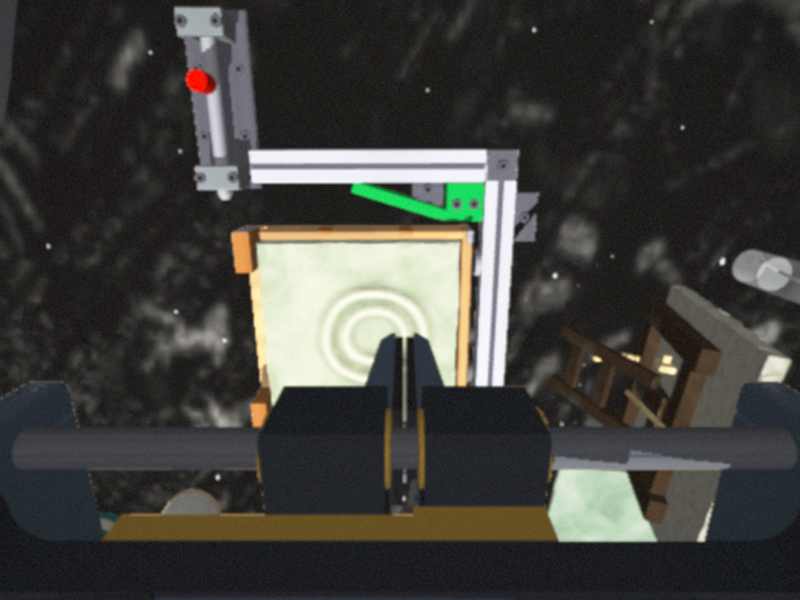

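View pics/t18c.png

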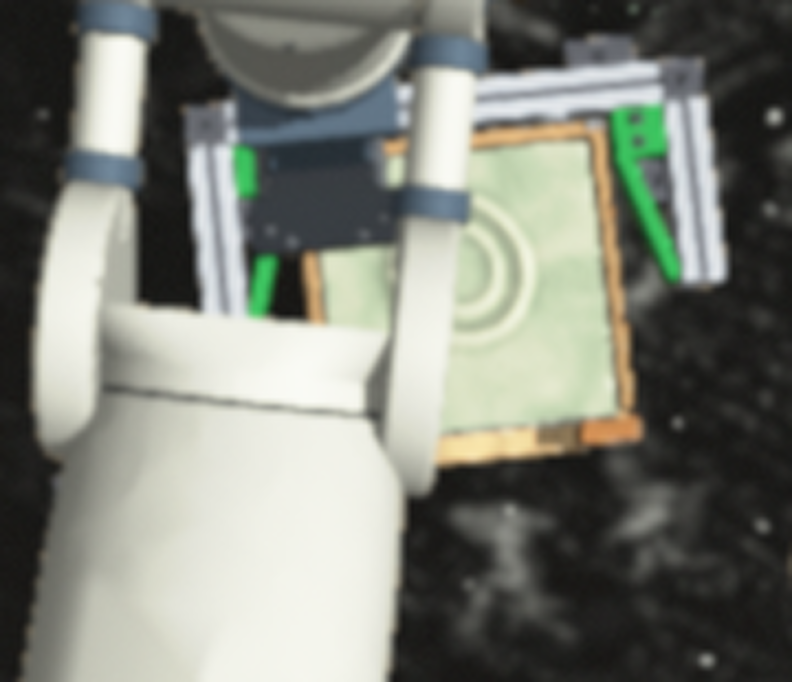

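```bash
python3 - <<'E'
from h import *
crop('w18',290,130,390,280,4,'w18d'); crop('w18',120,0,270,300,2,'w18e')
E
```

```text
(no output)
```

View pics/w18d.png

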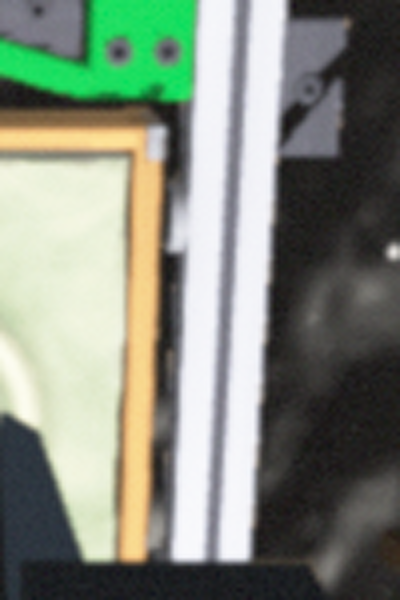

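View pics/w18e.png

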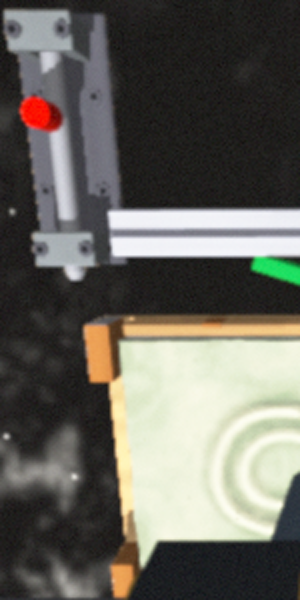

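```bash
python3 - <<'E'
from cf import *
d4=lambda u,v:up(u,v,4,290,130); e2=lambda u,v:up(u,v,2,120,0); w='w18'
dk=[(w,e2(75,279),(-127,141,22)),(w,e2(37,108),(-127,244,59)),(w,d4(58,97),(90,119,28)),(w,e2(66,233),(-127,173,42)),(w,e2(37,51),(-127,281,42))]
d=fit(dk,[.715,-.103,.128]); print(d)
cp=[(w,e2(84,328),(-115,111,50)),(w,e2(91,382),(-115,71,50)),(w,e2(110,571),(-115,-71,50)),(w,d4(166,124),(115,111,50))]
c=fit(cp,[.7,-.1,.12])
for D in (d,DK):
    q=rel(c,D);k,n=np.cos(q[2]),np.sin(q[2]); print(q, 'postL',q[0]-115*k-n*91,'postR',q[0]-115*k+n*91,'far',q[0]+115*k-n*90,q[0]+115*k+n*90)
T=lambda u,v:up(u,v,4.4,205,95);t='t18'
crate([(t,T(604,123),(115,-111,50)),(t,T(642,439),(-115,-111,50))])
# far edge fit: points along crate far top edge (z=50) and beam inner top edge (z=30) -> dock x
k,n=np.cos(DK[2]),np.sin(DK[2])
def dx(px,z):
    p=onz(w,px,z); v=p[:2]-DK[:2]; return ((k*v[0]+n*v[1])*1000,(-n*v[0]+k*v[1])*1000)
for a,b in(((165,160),(190,160)),((160,260),(185,260)),((155,400),(180,400)),((148,550),(172,550))): print('crate edge',np.round(dx(d4(*a),.05),1),'beam edge',np.round(dx(d4(*b),.03),1))
E
```

```text
w18 (-127, 141, 22) [ 0.86 -0.04]
w18 (-127, 244, 59) [-1.46  1.32]
w18 (90, 119, 28) [8.09 0.59]
w18 (-127, 173, 42) [-3.04 -0.36]
w18 (-127, 281, 42) [ 0.3  -1.09]
[ 0.71649604 -0.10140677  0.13311687]
w18 (-115, 111, 50) [-0.47 -0.49]
w18 (-115, 71, 50) [-0.46  1.21]
w18 (-115, -71, 50) [ 1.16 -2.43]
w18 (115, 111, 50) [0.16 0.54]
[-0.34869857  1.11044381  0.005906  ] postL -115.88413540566027 postR -114.80925046251768 far 114.1177592771163 115.1808322978068
[1.33279789 2.49786913 0.01102287] postL -114.66327630301662 postR -112.65715514729159 far 115.3337735687068 117.31784943700627
t18 (115, -111, 50) [-0.05 -0.59]
t18 (-115, -111, 50) [0.05 0.57]
crate rel dock [-2.582  3.447  0.009]
postL -118.4 93.4; postR -116.8 -88.6; farL 111.6 94.4; farR 113.2 -85.5; cornL 111.4 115.4; cornR 113.4 -106.5; 
crate edge [115.  103.2] beam edge [126.9  99.6]
crate edge [114.8  68.1] beam edge [126.8  62.9]
crate edge [115.1  16.1] beam edge [127.5   8.5]
crate edge [114.9 -43.7] beam edge [127.2 -53.9]
```

```bash
python3 - <<'E'
from mv import *
info(); plan(dw(-138,-88,150),.128);plan(dw(-138,-88,38),.128)
E
```

```text
22.22 [0.751  0.0021 0.3399] [0.4 0.1 0.2] 0.006 [[-0.127, 0.992], [0.992, 0.127], [0.0, -0.0]]
t 22.2167 shift cm [-18.79 -18.68  18.99] rotvec [-0.0003 -0.0001 -0.0011] n>= 7.81844824726062 0.009172285730343784
t 22.2167 shift cm [-18.79 -18.68  30.19] rotvec [-0.0003 -0.0001 -0.0011] n>= 9.633549919806073 0.009172285730343784
```

Request:
jog_arm:
  rows:
    - [[-18.8,-18.7,19,0,0,0],[-18.8,-18.7,19,0,0,0],[-18.8,-18.7,19,0,0,0],[-18.8,-18.7,19,0,0,0],[-18.8,-18.7,19,0,0,0],[-18.8,-18.7,19,0,0,0],[-18.8,-18.7,19,0,0,0],[-18.8,-18.7,19,0,0,0],[-18.8,-18.7,19,0,0,0],[-18.8,-18.7,22,0,0,0],[-18.8,-18.7,26,0,0,0],[-18.8,-18.7,30.2,0,0,0]]

```text
time: 23.22
eef_pos: [0.5907, -0.2085, 0.0385]
orientation: [0.661, 0.75, 0.001, 0.002]
wrist_force: [1.5, -1.0, -1.0]
gripper_width: 0.003
```

Request:
jog_arm:
  rows:
    - [[0,0,0,0,0,0],[0,0.3,0,0,0,0],[0,0.6,0,0,0,0],[0,0.8,0,0,0,0],[0,1.0,0,0,0,0],[0,1.2,0,0,0,0],[0,1.3,0,0,0,0],[0,1.4,0,0,0,0]]

```text
time: 23.88
eef_pos: [0.6014, -0.2069, 0.0404]
orientation: [0.661, 0.751, -0.002, -0.001]
wrist_force: [-31.0, -9.2, 27.0]
gripper_width: 0.007
```

```bash
python3 - <<'E'
from mv import *
info(); print(tcp_dock())
E
```

```text
23.88 [ 0.6014 -0.2069  0.0404] [-31.   -9.2  27. ] 0.007 [[-0.127, 0.992], [0.992, 0.127], [-0.001, -0.004]]
(np.float64(-125.97223401051797), np.float64(-88.50672883236996), np.float64(40.350525991412226))
```

Request:
jog_arm:
  rows:
    - [[0,0.1,0,0,0,0],[0,0.1,0,0,0,0]]

```text
time: 24.05
eef_pos: [0.6014, -0.2069, 0.0404]
orientation: [0.661, 0.751, -0.002, -0.002]
wrist_force: [-31.4, -9.3, 27.9]
gripper_width: 0.005
```

Request:
jog_arm:
  rows:
    - [[0,0.1,0,0,0,0],[0,0.1,0,0,0,0]]

```text
time: 24.22
eef_pos: [0.6014, -0.2068, 0.0404]
orientation: [0.661, 0.751, -0.003, -0.002]
wrist_force: [-36.7, -11.4, 32.0]
gripper_width: 0.006
```

Request:
jog_arm:
  rows:
    - [[0,0,-0.2,0,0,0],[0,0,-0.4,0,0,0],[0,0,-0.4,0,0,0]]

```text
time: 24.47
eef_pos: [0.6014, -0.2061, 0.0421]
orientation: [0.661, 0.751, -0.002, -0.003]
wrist_force: [-21.6, -10.3, -6.1]
gripper_width: 0.003
```

Request:
jog_arm:
  rows:
    - [[0,0.1,0,0,0,0],[0,0.2,0,0,0,0],[0,0.2,0,0,0,0]]

```text
time: 24.72
eef_pos: [0.6015, -0.206, 0.0421]
orientation: [0.661, 0.751, -0.004, -0.005]
wrist_force: [-36.8, -14.4, 4.8]
gripper_width: 0.007
```

Request:
jog_arm:
  rows:
    - [[0,0.1,0,0,0,0],[0,0.1,0,0,0,0]]

```text
time: 24.88
eef_pos: [0.6015, -0.206, 0.0421]
orientation: [0.661, 0.751, -0.004, -0.005]
wrist_force: [-43.0, -17.0, 8.8]
gripper_width: 0.007
```

Request:
jog_arm:
  rows:
    - [[0,-1.0,0,0,0,0],[0,-1.8,0,0,0,0],[4.0,-1.8,0,0,0,0],[8.0,-1.8,0,0,0,0],[12.0,-1.8,0,0,0,0],[16.0,-1.8,0,0,0,0],[18.1,-1.8,0,0,0,0],[18.1,-1.5,0,0,0,0],[18.1,-1.1,0,0,0,0],[18.1,-0.8,0,0,0,0],[18.1,-0.6,0,0,0,0],[18.1,-0.5,0,0,0,0]]

```text
time: 25.88
eef_pos: [0.5781, -0.0273, 0.0425]
orientation: [0.661, 0.75, -0.002, -0.002]
wrist_force: [-23.8, 1.9, 22.4]
gripper_width: 0.006
```

Request:
jog_arm:
  rows:
    - [[0,0.1,-0.2,0,0,0],[0,0.2,-0.3,0,0,0],[0,0.2,-0.3,0,0,0]]

```text
time: 26.13
eef_pos: [0.5782, -0.0273, 0.0439]
orientation: [0.661, 0.75, -0.003, -0.004]
wrist_force: [-21.2, -0.4, -3.1]
gripper_width: 0.004
```

```bash
python3 - <<'E'
from mv import *
info(); print(tcp_dock())
E
```

```text
26.13 [ 0.5782 -0.0273  0.0439] [-21.2  -0.4  -3.1] 0.004 [[-0.125, 0.992], [0.992, 0.125], [0.002, -0.009]]
(np.float64(-125.97449629884814), np.float64(92.58144539652294), np.float64(43.88362627581092))
```

Request:
jog_arm:
  rows:
    - [[0,0.1,0,0,0,0],[0,0.2,0,0,0,0],[0,0.3,0,0,0,0],[0,0.3,0,0,0,0]]

```text
time: 26.47
eef_pos: [0.5783, -0.0272, 0.0438]
orientation: [0.661, 0.75, -0.005, -0.006]
wrist_force: [-35.4, -7.0, 9.1]
gripper_width: 0.004
```

```bash
python3 - <<'E'
from mv import *
info(); print(tcp_dock())
E
```

```text
26.47 [ 0.5783 -0.0272  0.0438] [-35.4  -7.    9.1] 0.004 [[-0.126, 0.992], [0.992, 0.126], [0.002, -0.015]]
(np.float64(-125.85675923804651), np.float64(92.62488136056233), np.float64(43.80888268379583))
```

Request:
jog_arm:
  rows:
    - [[0,-1.0,0,0,0,0],[0,-2.5,0,0,0,0],[0,-2.5,-4.0,0,0,0],[0,-2.5,-8.0,0,0,0],[4,-2.5,-8.0,0,0,0],[8,-2.5,-8.0,0,0,0],[12,-2.0,-8.0,0,0,0],[16,-1.0,-8.0,0,0,0],[19.2,-0.8,-8.0,0,0,0],[19.2,-0.8,-8.0,0,0,0],[19.2,-0.8,-8.0,0,0,0]]

```text
time: 27.38
eef_pos: [0.5542, 0.1641, 0.1257]
orientation: [0.66, 0.751, 0.0, 0.0]
wrist_force: [0.3, -0.3, 0.4]
gripper_width: 0.007
```

```bash
python3 - <<'E'
from mv import *
info(); print(tcp_dock()); plan(dw(-127,284,66),.128)
shot('wrist','w19');shot('scene','s19'); crop('s19',190,120,430,300,3.3,'s19c')
E
```

```text
27.38 [0.5542 0.1641 0.1257] [ 0.3 -0.3  0.4] 0.007 [[-0.128, 0.992], [0.992, 0.128], [-0.0, 0.001]]
(np.float64(-125.38102496367235), np.float64(285.44359045149673), np.float64(125.65531767734322))
t 27.3833 shift cm [-0.14 -0.17  5.97] rotvec [0.0013 0.     0.0005] n>= 1.431528532565912 0.01121567497669966
```

View pics/w19.png

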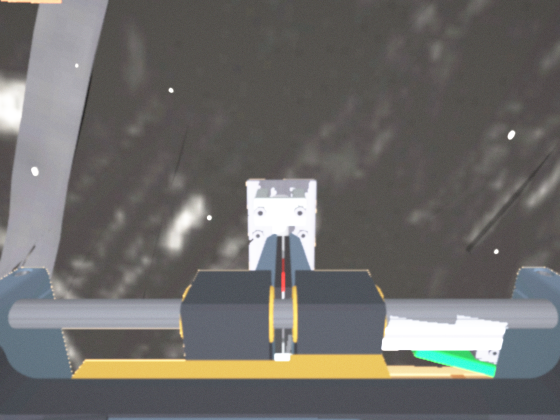

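View pics/s19c.png

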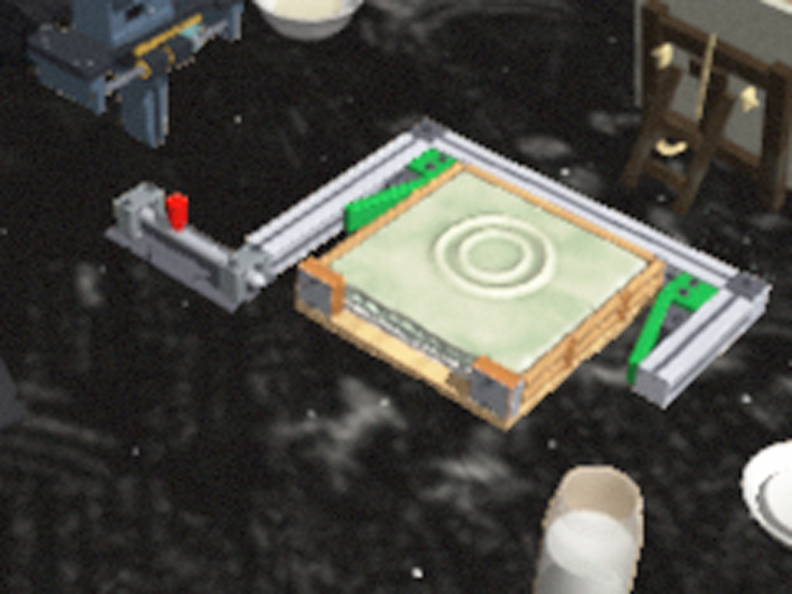

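Request:
jog_arm:
  rows:
    - [[0,-0.2,3.0,0,0,0],[0,-0.2,5.9,0,0,0],[0,-0.2,5.9,0,0,0],[-0.7,-0.2,5.9,0,0,0],[-1.4,-0.2,5.9,0,0,0],[-2.0,-0.2,5.9,0,0,0],[-2.6,-0.2,5.9,0,0,0],[-3.2,-0.2,5.9,0,0,0],[-3.8,-0.2,5.9,0,0,0],[-4.4,-0.2,5.9,0,0,0],[-5.0,-0.2,5.9,0,0,0],[-5.0,-0.2,5.9,0,0,0]]

```text
time: 28.48
eef_pos: [0.5581, 0.1125, 0.0664]
orientation: [0.661, 0.75, 0.0, 0.0]
wrist_force: [-0.3, -0.3, 0.8]
gripper_width: 0.005
```

```bash
python3 - <<'E'
from mv import *
info(); print(tcp_dock())
shot('scene','s20'); crop('s20',190,120,430,300,3.3,'s20c')
E
```

```text
28.48 [0.5581 0.1125 0.0664] [-0.3 -0.3  0.8] 0.005 [[-0.126, 0.992], [0.992, 0.126], [-0.0, 0.0]]
(np.float64(-128.13913224229557), np.float64(233.74246537963748), np.float64(66.43581974293521))
```

View pics/s20c.png

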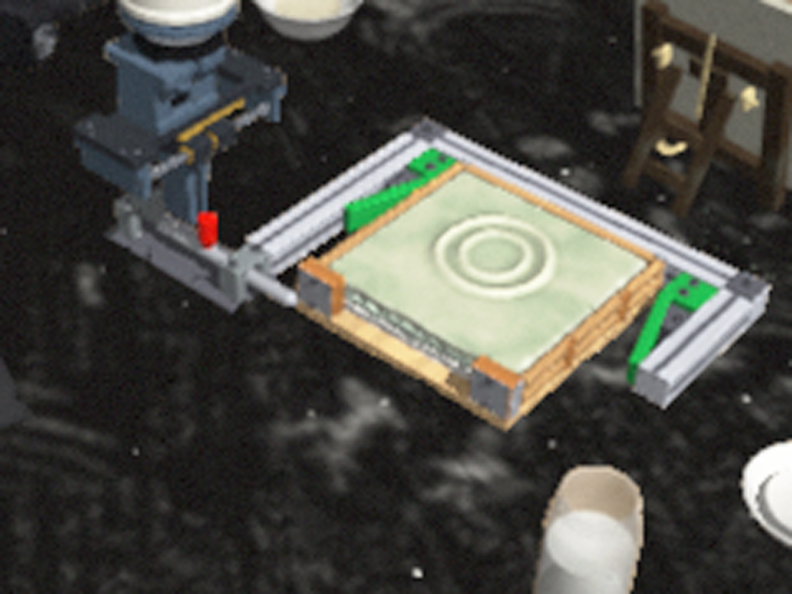

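Request:
jog_arm:
  rows:
    - [[-0.5,0,0,0,0,0],[-1.0,0,0,0,0,0],[-1.5,0,0,0,0,0],[-1.9,0,0,0,0,0],[-2.1,0,0,0,0,0],[-2.3,0,0,0,0,0],[-2.3,0,0,0,0,0]]

```text
time: 29.12
eef_pos: [0.5604, 0.0911, 0.0662]
orientation: [0.661, 0.75, 0.0, -0.001]
wrist_force: [-2.1, 9.2, 0.5]
gripper_width: 0.005
```

Request:
jog_arm:
  rows:
    - [[-0.1,0,0,0,0,0],[-0.2,0,0,0,0,0],[-0.2,0,0,0,0,0]]

```text
time: 29.37
eef_pos: [0.5604, 0.0905, 0.0662]
orientation: [0.661, 0.75, 0.001, -0.001]
wrist_force: [-2.8, 20.7, 1.4]
gripper_width: 0.004
```

```bash
python3 - <<'E'
from mv import *
info(); print(tcp_dock())
E
```

```text
29.37 [0.5604 0.0905 0.0662] [-2.8 20.7  1.4] 0.004 [[-0.126, 0.992], [0.992, 0.126], [0.003, -0.0]]
(np.float64(-128.64390403337634), np.float64(211.63540061742097), np.float64(66.20082751997556))
```

Request:
jog_arm:
  rows:
    - [[0.8,0,0,0,0,0],[1.5,0,0,0,0,0],[1.5,0,-4,0,0,0],[1.5,0,-8,0,0,0],[1.5,-1,-12,0,0,0],[5,-4,-14,0,0,0],[9,-7,-14,0,0,0],[12,-10,-14,0,0,0],[12,-10,-14,0,0,0],[12,-10,-14,0,0,0],[12,-10,-14,0,0,0]]

```text
time: 30.28
eef_pos: [0.446, 0.1958, 0.2065]
orientation: [0.66, 0.751, 0.0, 0.0]
wrist_force: [-0.4, -1.1, -0.1]
gripper_width: 0.002
```

```bash
python3 - <<'E'
from mv import *
info()
for n in('top','scene','wrist'): shot(n,n[0]+'21')
crop('s21',190,120,430,300,3.3,'s21c');crop('t21',205,95,385,250,4.4,'t21c')
E
```

```text
30.28 [0.446  0.1958 0.2065] [-0.4 -1.1 -0.1] 0.002 [[-0.129, 0.992], [0.992, 0.129], [-0.0, 0.0]]
```

View pics/s21c.png

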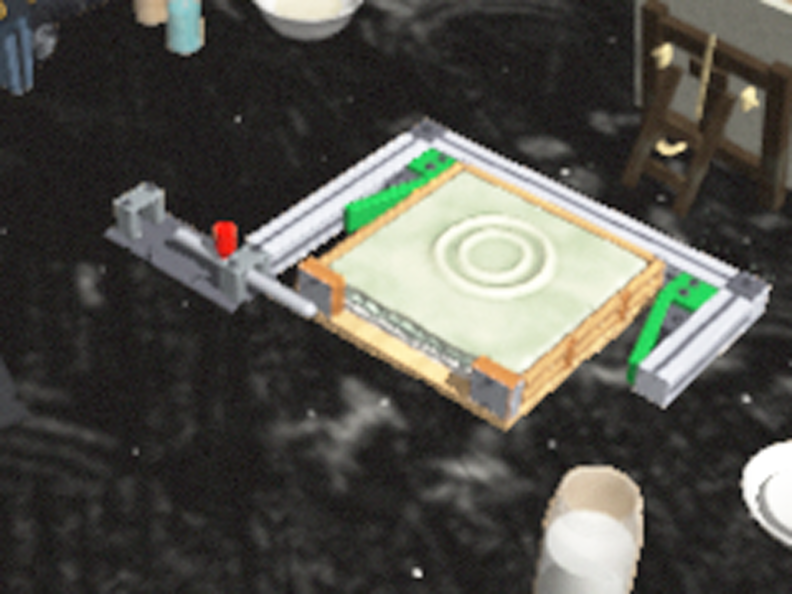

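View pics/t21c.png

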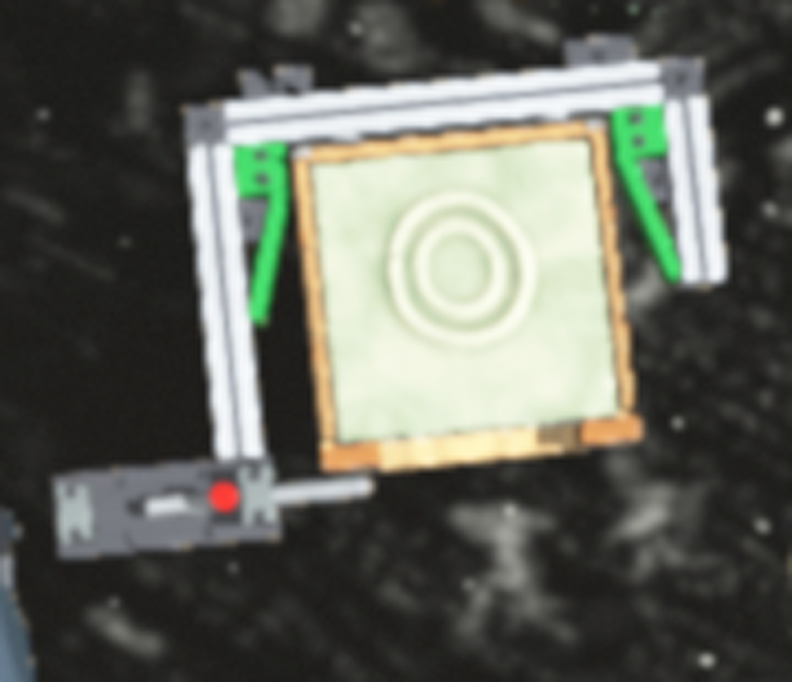

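View pics/s21.png

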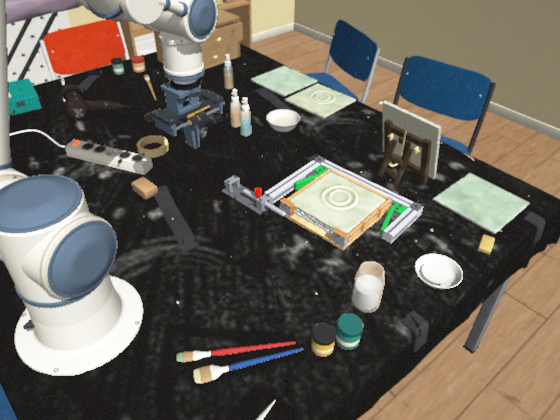

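```bash
python3 - <<'E'
from cf import *
T=lambda u,v:up(u,v,4.4,205,95)
t='t21'
crate([(t,T(293,153),(115,111,50)),(t,T(605,121),(115,-111,50)),(t,T(641,439),(-115,-111,50)),(t,T(323,470),(-115,111,50))])
for f,px in(('top0',T(141,505)),('t21',T(224,496))):
    p=onz(f,px,.059); v=p[:2]-DK[:2];k,n=np.cos(DK[2]),np.sin(DK[2]); print('knob y',(-n*v[0]+k*v[1])*1000,'x',(k*v[0]+n*v[1])*1000)
E
```

```text
t21 (115, 111, 50) [-0.03 -0.7 ]
t21 (115, -111, 50) [-0.11 -0.33]
t21 (-115, -111, 50) [-0.28  0.45]
t21 (-115, 111, 50) [0.45 0.53]
crate rel dock [-9.130e-01  4.002e+00 -1.000e-03]
postL -115.8 95.1; postR -116.0 -86.9; farL 114.2 93.9; farR 114.0 -86.1; cornL 114.2 114.9; cornR 114.0 -107.1; 
knob y 244.43838697650793 x -126.31700492280712
knob y 186.52736486760125 x -125.88565322664613
```

```bash
python3 - <<'E'
from cf import *
T=lambda u,v:up(u,v,4.4,205,95);k,n=np.cos(DK[2]),np.sin(DK[2])
for px,z in((T(374,488),.022),(T(239,496),.059),(T(244,490),.042)):
    v=onz('t21',px,z)[:2]-DK[:2]; print((-n*v[0]+k*v[1])*1000)
print(r.state()['wrist_force'])
E
```

```text
81.53866629860218
176.16448697326558
173.1767969552951
[-0.85513553 -0.82328669 -0.51312854]
```

Bolt tip at y ≈ 81.5 (should be 82) and knob edge at 176, so the bolt is fully shot. Handing in.

```bash
python3 -c "
from cell import r
print(r.sign_off())"
```

```text
the job is handed in; nothing more can be done
None
```

The crate is in the dock against both stops with the bolt fully shot behind it. I handed the job in at about 30 s of the 67 s allowed.

- **Crate:** I crept it in by alternating short pushes on the two near posts.
    - **Seating:** Both posts stopped at the same depth, within 0.3 mm. Neither moved further under about 46 N on the right and 36 N on the left.
    - **Last camera check:** The far side reads x = 114.2 mm on the left and 114.0 mm on the right, against 115 mm when home. The turn is about −0.001 rad and it sits 4 mm left of centre, within the 8 mm play.
- **Bolt:** I pushed the knob until it stopped at its end, at about 21 N. The tip reads y = 81.5 mm against 82, and the knob y = 186.5 mm against 185. It was already about 6 mm out when I started.
- **Other objects:** The jar, pots and sander stand where they were in the last picture. I never drove at the tiles. The arm is clear of everything, with wrist force near zero.

**Readings that disagreed:**
- **Near the end:** Some earlier top-camera readings put the crate 2–4 mm short when the closer wrist view and the stalled pushes showed it home.
- **Seating force:** Pushes while checking the seating briefly reached about 49 N sideways, plus up to 43 N pressing down because the fingertip stuck on the post. These were slow pushes with the fingertips, with the crate at or very near the stops.

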